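# Open the spice jar for refilling

### The arm

A 6-joint arm with a two-finger parallel gripper is mounted at the origin on the work surface. World frame = base frame: x ahead of the robot, y to its left, z up, the work surface at z = 0. Lengths are in m, angles in degrees, forces in N, time in s.
With the tool pointing down it reaches from about 0.35 to 0.875 m from the base axis. Payload 4.2 kg.
Tool frame: the origin (TCP) lies on the centre line of the jaws, within the pads' length; the fingertips stand 19 mm ahead of it and the grasp point (between the pads) is the TCP; x points along the fingers, y is the direction in which the jaws open and shut, and the axes are right-handed (so a half turn about x gives the same grasp; the last joint's range is limited). The gripper opens to 87 mm and grips with 3 to 60 N. Pads are 19 mm wide; open, the fingers measure 117 mm over their backs; the gripper's body (75 mm by 190 mm) begins 51 mm behind the grasp point.
Start: joints at [-53.022, 22.042, 0.453, 0, -68.411, -14.817], TCP at [0.236, -0.579, 0.207] pointing down, gripper open.
Joint ranges: [-179.83, 179.83], [-69.29, 118.12], [-61.27, 80.66], [-181.25, 117.63], [-171.15, -9.14], [-177.46, 177.46]. Speed limits (degrees/s): [159.86, 159.86, 180, 180, 180, 180].

### API

Orientations are given as a 3x3 rotation matrix whose columns are the frame's x, y, z axes.
In Python, from station import r, viewer, job, spotter gives the robot as it stands.
- The arm moves only by the tool play_rows, never from a script. Its argument "commands" is a list of rows, each an object of numbers: "fingers": the gripper command: -1 is fully open, 1 is shut, values between are in proportion; "tx", "ty", "tz": the shift along the tool's x, y, z normalised to -1 to 1, where 1 is 750 mm; "ax", "ay", "az": the turn, a rotation vector about the tool's x, y, z normalised to -1 to 1, where 1 is pi rad. In form: [{"fingers": .., "tx": .., "ty": .., "tz": .., "ax": .., "ay": .., "az": ..}, ...]. A call has 1 to 5 rows; each row is the pose to reach, as a shift and turn from the pose commanded when the call began, along the tool's axes at that moment, turning the shorter way round; what a row does not reach only later rows make up. A row lasts 1/12 s, in which the tool goes at most 41.7 mm and 7.16 degrees, less where a joint would pass 70% of its speed; a pose out of reach is approached as far as the arm can. A call with a number of a shift or a turn outside -1 to 1 is refused whole. A call with a gripper value outside its range is refused whole. The fingers move at their own pace and stop on an object; the grip force is fixed at half the most. Time passes only in rows, so rows that repeat a pose let the fingers close. It gives the time, the measured TCP pose, the force and the opening at its end, in the units of the state.
- r.sense(): the state, without advancing time (a new reading comes with each control period).
- viewer.capture(name): name is "scene" or "top"; returns a dict with "image" (384x512x3 uint8, red, green, blue), "fx", "fy", "cx", "cy" (pixels), "R" (3x3) and "t" (3): a world point X has camera coordinates R X + t. Camera axes: x right, y down, z forward; pixel columns grow to the right and rows downward; lengths in m; the calibration is good to about 2 mm. A picture is of the moment at which its call begins. There is no depth.
- job.finish_job(): hands the job in, once; it reports no verdict.
Trained networks look in a picture, given as the dict that the camera call returned (one of the last four; its "shot" number tells which), for a name from the list of things; names that differ only in an ending like _2 or _b are one class to them, and where a whole thing is asked for, a point or a joint stands for the part that bears it (a point fixed in the world has none). Each returns a list of dicts, best first, with "score" (0 to 1); they miss things now and then, are a little off and sometimes report something else, mostly with a low value. They report only what shows in the picture. A call takes as long as a camera call. They do not tell look-alikes from the thing itself.
- spotter.find_in(name, picture): "uv" ([column, row] in pixels, amid what is visible of it).
- spotter.silhouettes(name, picture): "region" (384x512 bool, what is visible of it) and "uv" ([column, row] in pixels, amid what is visible of it).
The state is a dict: "time_s": time; "joints": joint angles; "joint_velocities": joint speeds; "effort": joint torques, N m; "tcp_pos": TCP position; "ee_rot": TCP orientation; "wrist_force": force on the tool from outside, world axes, zero at the start; "moment": the same for the moment, N m; "gripper_width": opening from 0.0 (shut) to 1.0 (fully open).
Only numpy, scipy, OpenCV 4.12 (cv2) and the standard library are available. Lean on these libraries where they do the work, as an engineer would, in place of code of your own. Each camera call takes 0.05 s, during which the arm holds its last target. There are 200 camera calls.

### The job

Three empty square spice jars with red screw caps stand on the counter: pick the one that fits the free square pocket of the steel caddy snugly, stand it fully down in that pocket and let go of it. Then, with the pocket keeping the jar from turning, unscrew its cap counter-clockwise in several twists until it lifts free, and set the cap (mouth down, not dropped) in the shallow blue tray, leaving the jar in its pocket and the other jars and the steel shaker where they are.

Things in the scene. Friction and masses are not known exactly. Their poses are not given: they have to be found in the camera images.
- jar_mid: The jar that fits: white plastic, square body 62 x 62 mm, 70 mm tall with a flat top, neck above it (rim at 89 mm), about 0.2 kg. Origin: centre of its underside; z up, x and y square to its sides. Its red cap is cap; together they stand 93 mm tall. It can be gripped across its flats in the top 20 mm of the body, the fingers passing beside the cap, or carried by its cap.
- cap: Red ribbed screw cap of jar_mid, 56 mm across, 20 mm tall, about 60 g. Origin: centre of its lower edge, 73 mm above the jar's underside while tight (3 mm above the flat top of its body); z up along its axis. A springy seal makes it stiff to break loose (up to about 0.5 N m; a grip of 60 N holds it); it unscrews counter-clockwise seen from above.
- mouth (a point): Centre of jar_mid's rim, 89 mm above its underside, on the thread's axis (neck 40 mm across, threads 47 mm). Turning counter-clockwise, the cap first stays level for up to 35 degrees, then rises about 12 mm a turn with some 2 mm of up-and-down play; it takes 300 to 325 degrees in all, different each time. Until then the jar comes up with a lifted cap; after that it lifts straight off.
- jar_small: Look-alike jar, same height and same red cap, body only 50 x 50 mm: it would rattle in the pocket. Leave it standing. Origin: centre of its underside.
- jar_large: Look-alike jar, same height and same red cap, body 74 x 74 mm: it does not go into the pocket. Leave it standing. Origin: centre of its underside.
- caddy: Steel caddy screwed to the counter, base plate 100 x 235 mm, 4 mm thick: a square pocket (free) and a round well holding the steel shaker. Origin: centre of the underside of its base plate; its y axis runs from the round well (at y = -60 mm) to the square pocket (at y = +60 mm).
- pocket (a point): Centre of the floor of the square pocket, 4 mm above the counter; x and y square to the pocket's walls. Inside 66 x 66 mm; walls rise 20 mm above the floor, then flare outward to 28 mm above it. Any quarter turn of the jar fits.
- shaker: Round steel shaker, 61 mm across, 64 mm tall, standing in the round well of the caddy. Leave it. Origin: centre of its underside.
- tray: Shallow blue plastic tray, fixed, 150 mm along its x by 170 mm along its y, rim 14 mm high, floor 3 mm above the counter. Origin: centre of its underside.
Mind the look-alikes: they are no part of the job. Of the things that look like the tray, the larger one is meant. There is more than one size of the cap; the job needs the smaller.

How it is judged (in metres and radians):
On the way, in this order (a step that is already met when the one before it is completed fails the run):
1. the 62 mm jar, cap still on, stands fully down in the square pocket and has been let go (z of jar_mid in the frame of pocket below 0.003 m and horizontal distance between jar_mid and pocket below 0.006 m and angle between jar_mid's own z axis and vertical below 0.06 rad and z of cap in the frame of jar_mid below 0.078 m and contact force between the fingers and jar_mid below 0.1 N and contact force between the fingers and cap below 0.1 N), for 0.2 s.
2. the cap has been unscrewed and lifted clear of the neck while the jar stands in the pocket (z of cap in the frame of jar_mid above 0.095 m and z of jar_mid in the frame of pocket below 0.005 m and horizontal distance between jar_mid and pocket below 0.006 m), for 0.1 s.
At the end, for the whole second after the job is handed in: The 62 mm jar stands upright and fully down in the square pocket (within 3 mm of its floor, 6 mm of its centre), open; its cap lies flat, mouth down, on the floor of the tray within its rim, at rest (z of jar_mid in the frame of pocket below 0.003 m and horizontal distance between jar_mid and pocket below 0.006 m and angle between jar_mid's own z axis and vertical below 0.06 rad and x of cap in the frame of tray between -0.05 and 0.05 m and y of cap in the frame of tray between -0.06 and 0.06 m and z of cap in the frame of tray below 0.009 m and angle between cap's own z axis and vertical below 0.1 rad and linear speed of each of cap, jar_mid below 0.02 m/s); the robot touches nothing.
It fails at once if another jar or the steel shaker is shifted by more than 25 mm or knocked over (distance of any of jar_small, jar_large, shaker from where it was at the start of the episode above 0.025 m or angle between any of jar_small, jar_large, shaker's own z axis and vertical above 0.4 rad).
It fails at once if the cap is dropped or thrown (falls faster than 0.7 m/s out of the fingers) (linear speed of cap above 0.7 m/s and contact force between the fingers and cap below 0.05 N and distance between cap and jar_mid above 0.1 m).
It also fails if it takes over 69 s, if anything falls off the work surface, if the arm or the gripper's body presses on something with over 40 N, if the wrist force passes 120 N, or if a joint passes its speed limit or range.

## Working session

There is one attempt and no reset: what is moved stays moved. The work goes in short steps, Python scripts to look and compute and a tool call to move; the robot and the scene stay as the last step left them, time stands still between calls to the robot, and variables do not carry over. Pictures are saved under pics/ and viewed, about 8 in all and at most 12, crops included, and the job is handed in when it is done.

Besides the shell and the picture viewer there is one more tool, called after ">>>" by a JSON object that holds its "op" and its "data", one argument or row to a line. play_rows: Moves the arm, as the interface text tells. Its arguments: {"type":"object","properties":{"commands":{"type":"array"}},"required":["commands"]}

```bash
mkdir -p pics
cat > h.py <<'E'
import numpy as np, cv2
from station import r, viewer, job, spotter
def proj(p,X):
    c=np.asarray(p["R"])@np.asarray(X,float)+np.asarray(p["t"]); return np.array([p["fx"]*c[0]/c[2]+p["cx"],p["fy"]*c[1]/c[2]+p["cy"]])
def back(p,uv,z):
    R=np.asarray(p["R"]);t=np.asarray(p["t"]); o=-R.T@t
    d=R.T@np.array([(uv[0]-p["cx"])/p["fx"],(uv[1]-p["cy"])/p["fy"],1]); return o+d*(z-o[2])/d[2]
def save(n,im): cv2.imwrite("pics/"+n,np.ascontiguousarray(im[:,:,::-1]))
E
python3 - <<'E'
from h import *
s=r.sense();print(s)
ims=[]
for n in("scene","top"):
    p=viewer.capture(n);ims.append(p["image"]);print(n,-np.asarray(p["R"]).T@p["t"],p["fx"])
    for q,z in(("jar_mid",.05),("cap",.093),("caddy",.01),("shaker",.064),("tray",.005)):
        for d in spotter.silhouettes(q,p):
            if d["score"]<.2: continue
            m=d["region"].astype(np.uint8);c=max(cv2.findContours(m,0,1)[0],key=cv2.contourArea)
            P=np.array([back(p,x,z)[:2] for x in c[:,0]],np.float32)
            print(q,round(d["score"],2),np.round(d["uv"]),m.sum(),np.round(back(p,d["uv"],z)[:2],3),"rect",[np.round(a,3) for a in cv2.minAreaRect(P)])
save("a.png",cv2.resize(ims[0],(800,600)));save("b.png",cv2.resize(ims[1],(800,600)))
E
```

```text
{'time_s': 0.0, 'joints': array([-5.30213290e+01,  2.20913505e+01,  3.80800343e-01, -2.94213899e-02,
       -6.84119780e+01, -1.48149657e+01]), 'joint_velocities': array([ 0.11742889,  0.05129948,  0.05343552,  0.03769218,  0.02647208,
       -0.03922866]), 'effort': array([ 7.47900208e-05, -3.90663207e+01,  1.87405944e+01,  4.21999902e+00,
        1.09414832e-02, -1.99433607e-04]), 'tcp_pos': array([ 0.23554717, -0.5782293 ,  0.2055593 ]), 'ee_rot': array([[-9.04889682e-04, -3.77077764e-01,  9.26181160e-01],
       [ 1.99555155e-03,  9.26179014e-01,  3.77078840e-01],
       [-9.99997599e-01,  2.18945700e-03, -8.56117178e-05]]), 'wrist_force': array([-0.71082927,  0.29928377,  1.04339331]), 'moment': array([-0.01443896,  0.02262968,  0.03048593]), 'gripper_width': 0.9980065669668027}
scene [1.33306545 0.09988753 0.73399169] 431.534748632259
jar_mid 0.74 [377. 213.] 872 [0.52  0.318] rect [array([0.528, 0.326]), array([0.086, 0.123]), np.float64(78.215)]
cap 0.96 [384. 199.] 435 [0.519 0.327] rect [array([0.512, 0.327]), array([0.056, 0.082]), np.float64(76.547)]
cap 0.92 [424. 224.] 
[... 832 characters left out ...]
.702)]
cap 0.49 [297. 141.] 2826 [ 0.567 -0.057] rect [array([ 0.575, -0.074]), array([0.093, 0.218]), np.float64(6.41)]
caddy 0.7 [148. 181.] 351 [0.481 0.318] rect [array([0.494, 0.323]), array([0.064, 0.084]), np.float64(73.37)]
caddy 0.59 [297. 142.] 2910 [ 0.581 -0.066] rect [array([ 0.591, -0.084]), array([0.102, 0.237]), np.float64(6.358)]
shaker 0.62 [330. 135.] 581 [ 0.587 -0.141] rect [array([ 0.594, -0.142]), array([0.06 , 0.072]), np.float64(62.734)]
tray 0.93 [388. 242.] 2221 [ 0.32  -0.296] rect [array([ 0.318, -0.297]), array([0.129, 0.113]), np.float64(87.865)]
tray 0.83 [396. 166.] 3844 [ 0.517 -0.323] rect [array([ 0.522, -0.326]), array([0.175, 0.153]), np.float64(85.986)]
```

View pics/a.png

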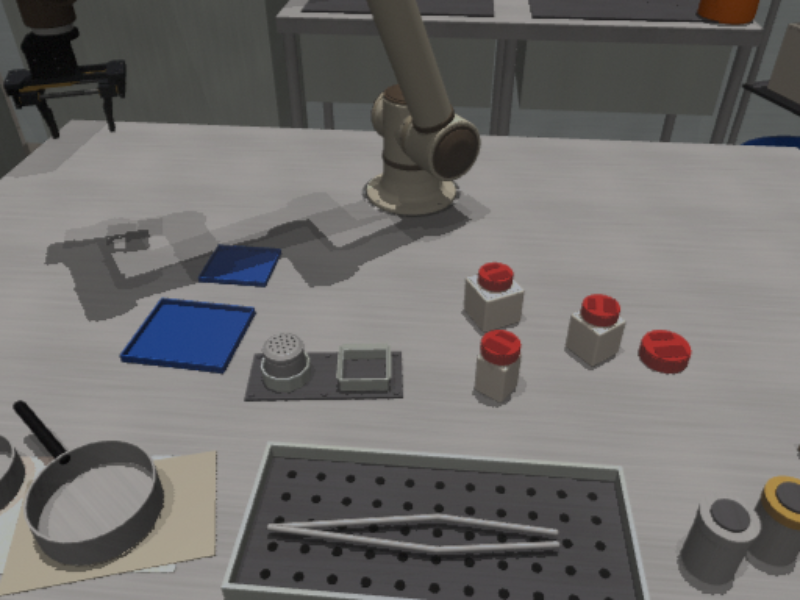

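View pics/b.png

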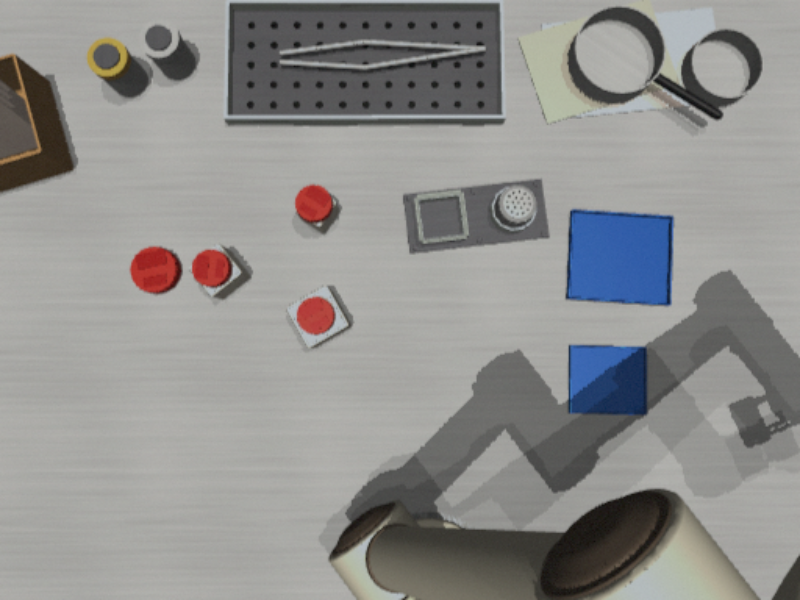

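The three jars in the top view (800x600) are A (314,204), B (212,268) and C (318,316). The loose disc at (155,268) is a larger cap. I expect B to be the 62 mm jar, A the small one and C the large one, so I'll check their sizes in an enlarged crop.

Run:
```python
from h import *
out=[]
for n in("scene","top"):
    p=viewer.capture(n);im=p["image"];hsv=cv2.cvtColor(im,cv2.COLOR_RGB2HSV)
    m=(((hsv[...,0]<8)|(hsv[...,0]>172))&(hsv[...,1]>140)&(hsv[...,2]>70)).astype(np.uint8)
    k,l,st,ce=cv2.connectedComponentsWithStats(m)
    for i in range(1,k):
        if st[i,4]>80: print(n,st[i],np.round(ce[i],1),np.round(back(p,ce[i],.088)[:2],4))
    for d in spotter.silhouettes("jar_mid",p): print(round(d["score"],2),d["uv"],d["region"].sum())
    np.save(n+".npy",p,allow_pickle=True)
    x,y,w,h=(290,160,130,100) if n=="scene" else (115,110,125,120)
    out.append(cv2.resize(im[y:y+h,x:x+w],None,fx=400/w,fy=400/w,interpolation=cv2.INTER_CUBIC))
H=max(o.shape[0] for o in out)
save("c.png",np.hstack([np.pad(o,((0,H-o.shape[0]),(0,0),(0,0))) for o in out]))
```

```text
scene [307 168  21  15 231] [317.  174.7] [0.4252 0.1719]
scene [373 189  24  19 309] [384.7 196.7] [0.5017 0.3317]
scene [308 211  25  22 396] [320.1 220.7] [0.602 0.175]
scene [411 211  31  27 550] [426.  222.7] [0.5879 0.4099]
0.81 [377.8, 215.5] 825
top [189 119  24  23 425] [200.3 129.9] [0.5962 0.1746]
top [ 84 158  30  29 689] [ 98.5 172.3] [0.4948 0.4159]
top [123 160  24  23 443] [134.7 171.1] [0.4971 0.3301]
top [190 190  24  24 421] [201.6 201.6] [0.4235 0.1708]
0.64 [145.1, 178.0] 384
```

View pics/c.png

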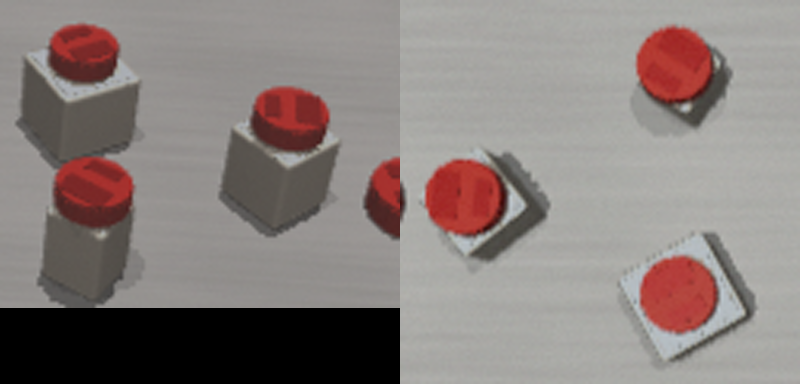

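```bash
cat > fit.py <<'E'
from h import *
from scipy.optimize import minimize
def box(sx,sy,z0,z1,c=(0,0)): return [(c[0]+a*sx/2,c[1]+b*sy/2,z) for a in(-1,1) for b in(-1,1) for z in(z0,z1)]
def cyl(rad,z0,z1,c=(0,0)): return [(c[0]+rad*np.cos(t),c[1]+rad*np.sin(t),z) for t in np.linspace(0,6.28,24) for z in(z0,z1)]
JAR=[box(.062,.062,0,.07),cyl(.02,.06,.08),cyl(.028,.073,.093)]
CAD=[box(.1,.235,0,.004),box(.072,.072,0,.032,(0,.06)),cyl(.0305,0,.068,(0,-.06)),cyl(.036,0,.03,(0,-.06))]
def wpts(q,P): c,s=np.cos(q[2]),np.sin(q[2]); P=np.array(P); return np.c_[q[0]+c*P[:,0]-s*P[:,1],q[1]+s*P[:,0]+c*P[:,1],P[:,2]]
def rend(p,q,M):
    im=np.zeros((384*2,512*2),np.uint8)
    for P in M:
        uv=np.array([proj(p,X) for X in wpts(q,P)])*2+.5
        cv2.fillConvexPoly(im,cv2.convexHull(np.round(uv*16).astype(np.int32)),1,shift=4)
    return im
def fit(q0,M,ps,ms):
    ms=[cv2.resize(m.astype(np.uint8),None,fx=2,fy=2,interpolation=0) for m in ms]
    def cost(q): return sum(1-(a&m).sum()/(a|m).sum() for a,m in((rend(p,q,M),m) for p,m in zip(ps,ms)))
    best=None
    for a in np.arange(0,90,10) if abs(q0[2])>9 else [np.degrees(q0[2])]:
        s=[q0[0],q0[1],np.radians(a)]
        o=minimize(cost,s,method="Nelder-Mead",options=dict(initial_simplex=np.array(s)+np.array([[0,0,0],[.01,0,0],[0,.01,0],[0,0,.12]]),maxiter=80))
        if best is None or o.fun<best.fun: best=o
    return best
E
python3 - <<'E'
from fit import *
ps=[np.load(n+".npy",allow_pickle=True).item() for n in("scene","top")]
jm=[];cm=[];imgs=[]
ps=[viewer.capture(n) for n in("scene","top")]
J0=(.498,.331,0);C0=(.59,-.085,-.02)
for p in ps:
    im=p["image"]
    def pick(names,near):
        m=np.zeros(im.shape[:2],bool);u=proj(p,near)
        for n in names:
            d=[d for d in spotter.silhouettes(n,p) if np.hypot(*(np.array(d["uv"])-u))<45]
            if d:
                d=min(d,key=lambda d:np.hypot(*(np.array(d["uv"])-u)));m|=d["region"]
        return m
    jm.append(pick(["jar_mid","cap"],(.498,.331,.06)))
    cm.append(pick(["caddy","shaker"],(.59,-.085,.02)))
    print(jm[-1].sum(),cm[-1].sum())
oj=fit((.498,.331,99),JAR,ps,jm);oc=min([fit((.59,-.085,a),CAD,ps,cm) for a in(-.12,.12)],key=lambda o:o.fun)
print("jar",oj.x,np.degrees(oj.x[2]),oj.fun,"caddy",oc.x,np.degrees(oc.x[2]),oc.fun)
print("pocket",wpts(oc.x,[(0,.06,.004)]))
for i,(p,xy) in enumerate(zip(ps,((180,170),(110,100)))):
    im=cv2.resize(p["image"],None,fx=4,fy=4,interpolation=cv2.INTER_CUBIC)
    segs=[]
    for z in(0,.07): segs.append(wpts(oj.x,[(a*.031,b*.031,z) for a,b in((-1,-1),(1,-1),(1,1),(-1,1))]))
    segs.append(wpts(oc.x,[(a*.05,b*.1175,.004) for a,b in((-1,-1),(1,-1),(1,1),(-1,1))]))
    segs.append(wpts(oc.x,[(a*.033,.06+b*.033,.024) for a,b in((-1,-1),(1,-1),(1,1),(-1,1))]))
    for s in segs: cv2.polylines(im,[np.round(np.array([proj(p,X) for X in s])*4+2).astype(np.int32)],True,(0,255,0),1)
    x,y=xy;imgs.append(im[y*4:y*4+300,x*4:x*4+960])
    imgs[-1]=cv2.resize(imgs[-1],(800,250))
save("d.png",np.vstack(imgs))
E
```

```text
1163 690
846 3213
jar [0.49651001 0.32988407 0.75742961] 43.397519779147174 0.22821307297705118 caddy [ 0.59298208 -0.08606065  0.10764652] 6.167691152707363 0.874486290428632
pocket [[ 0.58653575 -0.02640795  0.004     ]]
```

View pics/d.png

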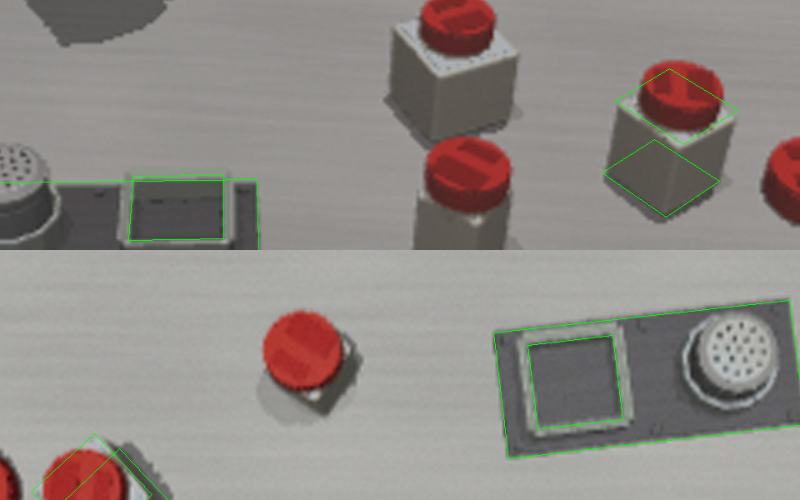

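Overlay check: in the scene view the mid jar's fit sits on its body at about (670,130), and in the top view the caddy and pocket outlines match at (575,380). Jar B, the middle body size, is jar_mid. It stands near (0.497,0.330) with yaw about 43°. The pocket is at (0.5865,-0.0264) with yaw 6.2°.

Next I'll move over the jar.

>>> {"op": "play_rows", "data": {
  "commands": [
    {"fingers": -1, "tx": 0, "ty": 0.198, "tz": 0.156, "ax": 0, "ay": 0, "az": 0},
    {"fingers": -1, "tx": 0, "ty": 0.198, "tz": 0.156, "ax": 0, "ay": 0, "az": 0},
    {"fingers": -1, "tx": 0, "ty": 0.198, "tz": 0.156, "ax": 0, "ay": 0, "az": 0},
    {"fingers": -1, "tx": 0, "ty": 0.198, "tz": 0.156, "ax": 0, "ay": 0, "az": 0},
    {"fingers": -1, "tx": 0, "ty": 0.198, "tz": 0.156, "ax": 0, "ay": 0, "az": 0}
  ]
}}

```text
time_s: 1.72
tcp_pos: [0.2881, -0.3939, 0.2068]
ee_rot: [[0.0, -0.379, 0.926], [0.001, 0.926, 0.379], [-1.0, 0.001, 0.001]]
wrist_force: [-0.1, 0.0, 0.3]
gripper_width: 0.998
```

>>> {"op": "play_rows", "data": {
  "commands": [
    {"fingers": -1, "tx": 0, "ty": 0.198, "tz": 0.156, "ax": 0, "ay": 0, "az": 0},
    {"fingers": -1, "tx": 0, "ty": 0.198, "tz": 0.156, "ax": 0, "ay": 0, "az": 0},
    {"fingers": -1, "tx": 0, "ty": 0.198, "tz": 0.156, "ax": 0, "ay": 0, "az": 0},
    {"fingers": -1, "tx": 0, "ty": 0.198, "tz": 0.156, "ax": 0, "ay": 0, "az": 0},
    {"fingers": -1, "tx": 0, "ty": 0.198, "tz": 0.156, "ax": 0, "ay": 0, "az": 0}
  ]
}}

```text
time_s: 2.13
tcp_pos: [0.3407, -0.2127, 0.2071]
ee_rot: [[0.002, -0.379, 0.925], [0.0, 0.925, 0.379], [-1.0, -0.0, 0.002]]
wrist_force: [0.7, -0.4, 0.6]
gripper_width: 1.0
```

>>> {"op": "play_rows", "data": {
  "commands": [
    {"fingers": -1, "tx": 0, "ty": 0.198, "tz": 0.156, "ax": 0, "ay": 0, "az": 0},
    {"fingers": -1, "tx": 0, "ty": 0.198, "tz": 0.156, "ax": 0, "ay": 0, "az": 0},
    {"fingers": -1, "tx": 0, "ty": 0.198, "tz": 0.156, "ax": 0, "ay": 0, "az": 0},
    {"fingers": -1, "tx": 0, "ty": 0.198, "tz": 0.156, "ax": 0, "ay": 0, "az": 0},
    {"fingers": -1, "tx": 0, "ty": 0.198, "tz": 0.156, "ax": 0, "ay": 0, "az": 0}
  ]
}}

```text
time_s: 2.55
tcp_pos: [0.3937, -0.0307, 0.2073]
ee_rot: [[0.002, -0.38, 0.925], [0.001, 0.925, 0.38], [-1.0, -0.0, 0.002]]
wrist_force: [0.6, -0.3, -0.1]
gripper_width: 1.002
```

>>> {"op": "play_rows", "data": {
  "commands": [
    {"fingers": -1, "tx": 0, "ty": 0.198, "tz": 0.156, "ax": 0, "ay": 0, "az": 0},
    {"fingers": -1, "tx": 0, "ty": 0.198, "tz": 0.156, "ax": 0, "ay": 0, "az": 0},
    {"fingers": -1, "tx": 0, "ty": 0.198, "tz": 0.156, "ax": 0, "ay": 0, "az": 0},
    {"fingers": -1, "tx": 0, "ty": 0.198, "tz": 0.156, "ax": 0, "ay": 0, "az": 0},
    {"fingers": -1, "tx": 0, "ty": 0.198, "tz": 0.156, "ax": 0, "ay": 0, "az": 0}
  ]
}}

```text
time_s: 2.97
tcp_pos: [0.4463, 0.1517, 0.207]
ee_rot: [[0.002, -0.38, 0.925], [0.001, 0.925, 0.38], [-1.0, 0.0, 0.002]]
wrist_force: [0.5, 0.0, -0.0]
gripper_width: 0.997
```

>>> {"op": "play_rows", "data": {
  "commands": [
    {"fingers": -1, "tx": 0, "ty": 0.198, "tz": 0.156, "ax": -0.117, "ay": 0, "az": 0},
    {"fingers": -1, "tx": 0, "ty": 0.198, "tz": 0.156, "ax": -0.117, "ay": 0, "az": 0},
    {"fingers": -1, "tx": 0, "ty": 0.198, "tz": 0.156, "ax": -0.117, "ay": 0, "az": 0},
    {"fingers": -1, "tx": 0, "ty": 0.198, "tz": 0.156, "ax": -0.117, "ay": 0, "az": 0},
    {"fingers": -1, "tx": 0, "ty": 0.198, "tz": 0.156, "ax": -0.117, "ay": 0, "az": 0}
  ]
}}

```text
time_s: 3.38
tcp_pos: [0.4984, 0.3335, 0.2062]
ee_rot: [[0.001, -0.687, 0.727], [0.001, 0.727, 0.687], [-1.0, -0.0, 0.001]]
wrist_force: [1.8, -0.0, 0.4]
gripper_width: 0.998
```

```bash
cat >> h.py <<'E'
def go(x,y,z,psi=None):
    s=r.sense();R=s["ee_rot"];p=s["tcp_pos"];now=np.degrees(np.arctan2(R[1,1],R[0,1]))
    a=np.radians(now);d=np.array([x,y,z])-p
    loc=[-d[2],np.cos(a)*d[0]+np.sin(a)*d[1],np.sin(a)*d[0]-np.cos(a)*d[1]]
    print("t %.2f"%s["time_s"],"pos",np.round(p,4),"psi %.2f"%now,"down",np.round(R[:,0],3),"F",np.round(s["wrist_force"],1),"M",np.round(s["moment"],2),"w %.3f"%s["gripper_width"],"j",np.round(s["joints"],1))
    print("tx,ty,tz",np.round(np.array(loc)/.75,4),"ax",None if psi is None else round(-((psi-now+180)%360-180)/180,4))
E
python3 -c "
from h import *
go(.4975,.3305,.2,133)"
```

```text
t 3.38 pos [0.4984 0.3335 0.2062] psi 133.36 down [ 0.001  0.001 -1.   ] F [ 1.8 -0.   0.4] M [-0.01 -0.09  0.02] w 0.998 j [ 49.3  19.6  -3.4   0.  -67.  -95.9]
tx,ty,tz [ 0.0082 -0.0021 -0.0036] ax 0.002
```

>>> {"op": "play_rows", "data": {
  "commands": [
    {"fingers": -1, "tx": 0.04, "ty": -0.002, "tz": -0.0036, "ax": 0, "ay": 0, "az": 0},
    {"fingers": -1, "tx": 0.08, "ty": -0.002, "tz": -0.0036, "ax": 0, "ay": 0, "az": 0},
    {"fingers": -1, "tx": 0.12, "ty": -0.002, "tz": -0.0036, "ax": 0, "ay": 0, "az": 0},
    {"fingers": -1, "tx": 0.16, "ty": -0.002, "tz": -0.0036, "ax": 0, "ay": 0, "az": 0},
    {"fingers": -1, "tx": 0.177, "ty": -0.002, "tz": -0.0036, "ax": 0, "ay": 0, "az": 0}
  ]
}}

```text
time_s: 3.8
tcp_pos: [0.4945, 0.3249, 0.0696]
ee_rot: [[-0.005, -0.684, 0.729], [-0.004, 0.729, 0.684], [-1.0, 0.0, -0.007]]
wrist_force: [-0.4, -0.6, -0.1]
gripper_width: 1.006
```

>>> {"op": "play_rows", "data": {
  "commands": [
    {"fingers": 1, "tx": 0, "ty": 0, "tz": 0, "ax": 0, "ay": 0, "az": 0},
    {"fingers": 1, "tx": 0, "ty": 0, "tz": 0, "ax": 0, "ay": 0, "az": 0},
    {"fingers": 1, "tx": 0, "ty": 0, "tz": 0, "ax": 0, "ay": 0, "az": 0},
    {"fingers": 1, "tx": 0, "ty": 0, "tz": 0, "ax": 0, "ay": 0, "az": 0},
    {"fingers": 1, "tx": 0, "ty": 0, "tz": 0, "ax": 0, "ay": 0, "az": 0}
  ]
}}

```text
time_s: 4.22
tcp_pos: [0.4973, 0.3274, 0.0756]
ee_rot: [[0.002, -0.685, 0.729], [0.003, 0.729, 0.685], [-1.0, 0.0, 0.003]]
wrist_force: [-1.4, 1.4, 0.5]
gripper_width: 0.708
```

>>> {"op": "play_rows", "data": {
  "commands": [
    {"fingers": 1, "tx": 0, "ty": 0, "tz": 0, "ax": 0, "ay": 0, "az": 0},
    {"fingers": 1, "tx": 0, "ty": 0, "tz": 0, "ax": 0, "ay": 0, "az": 0},
    {"fingers": 1, "tx": 0, "ty": 0, "tz": 0, "ax": 0, "ay": 0, "az": 0}
  ]
}}

```text
time_s: 4.47
tcp_pos: [0.4971, 0.3277, 0.0754]
ee_rot: [[0.002, -0.685, 0.728], [0.003, 0.728, 0.685], [-1.0, 0.0, 0.003]]
wrist_force: [-2.3, 1.7, 5.9]
gripper_width: 0.623
```

```bash
python3 -c "
from h import *
go(.498,.3305,.19,133)"
```

```text
t 4.47 pos [0.4971 0.3277 0.0754] psi 133.25 down [ 0.002  0.003 -1.   ] F [-2.3  1.7  5.9] M [0.77 0.87 0.  ] w 0.623 j [ 49.   26.1 -13.7  -0.  -50.  -95.7]
tx,ty,tz [-0.1528  0.0019  0.0034] ax 0.0014
```

>>> {"op": "play_rows", "data": {
  "commands": [
    {"fingers": 1, "tx": 0, "ty": 0, "tz": 0, "ax": 0, "ay": 0, "az": 0},
    {"fingers": 1, "tx": 0, "ty": 0, "tz": 0, "ax": 0, "ay": 0, "az": 0}
  ]
}}

```text
time_s: 4.63
tcp_pos: [0.4971, 0.3277, 0.0754]
ee_rot: [[0.002, -0.685, 0.728], [0.002, 0.728, 0.685], [-1.0, 0.0, 0.003]]
wrist_force: [-3.7, 1.6, 5.8]
gripper_width: 0.622
```

```bash
python3 -c "
from h import *
go(.498,.3305,.19,133)
o=[]
for n,(x,y) in(('scene',(320,140)),('top',(70,110))):
    p=viewer.capture(n);o.append(cv2.resize(p['image'][y:y+120,x:x+120],(400,400),interpolation=cv2.INTER_CUBIC))
save('e.png',np.hstack(o))"
```

```text
t 4.63 pos [0.4971 0.3277 0.0754] psi 133.26 down [ 0.002  0.002 -1.   ] F [-3.7  1.6  5.8] M [0.69 0.88 0.02] w 0.622 j [ 49.   26.1 -13.7   0.  -50.  -95.7]
tx,ty,tz [-0.1528  0.0018  0.0035] ax 0.0014
```

View pics/e.png

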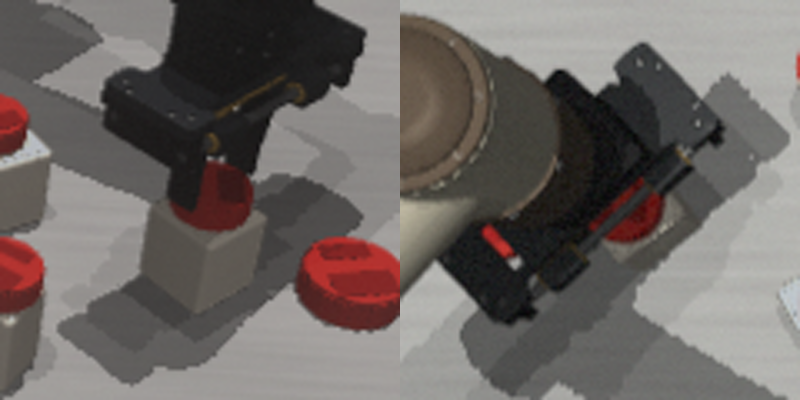

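```bash
python3 -c "
from h import *
p=viewer.capture('scene');s=r.sense();R=s['ee_rot'];c=s['tcp_pos']
f=lambda X:np.round((proj(p,X)-[320,140])*400/120)
print('tcp',f(c))
for sg in(-1,1):
  for a in(0,.019):
    for b in(-.0095,.0095): print('finger',sg,a,b,f(c+R@[a,sg*.027,b]))
im=p['image'][140:260,320:440]
im=cv2.resize(im,(600,600),interpolation=cv2.INTER_CUBIC)
im=np.clip(im.astype(float)*1.8,0,255).astype(np.uint8)
for z in(0,.07):
  q=[(.4971+a*.031*np.cos(.757)-b*.031*np.sin(.757),.3299+a*.031*np.sin(.757)+b*.031*np.cos(.757),z) for a,b in((-1,-1),(1,-1),(1,1),(-1,1))]
  cv2.polylines(im,[np.array([f(X)*1.5 for X in q]).astype(np.int32)],True,(0,255,0),1)
for sg in(-1,1):
  q=[c+R@[a,sg*.027,b] for a,b in((0,-.0095),(0,.0095),(.019,.0095),(.019,-.0095))]
  cv2.polylines(im,[np.array([f(X)*1.5 for X in q]).astype(np.int32)],True,(0,128,255),1)
save('f.png',im)"
```

```text
tcp [206. 198.]
finger -1 0 -0.0095 [172. 206.]
finger -1 0 0.0095 [192. 219.]
finger -1 0.019 -0.0095 [167. 226.]
finger -1 0.019 0.0095 [188. 240.]
finger 1 0 -0.0095 [219. 178.]
finger 1 0 0.0095 [240. 190.]
finger 1 0.019 -0.0095 [215. 198.]
finger 1 0.019 0.0095 [235. 210.]
```

View pics/f.png

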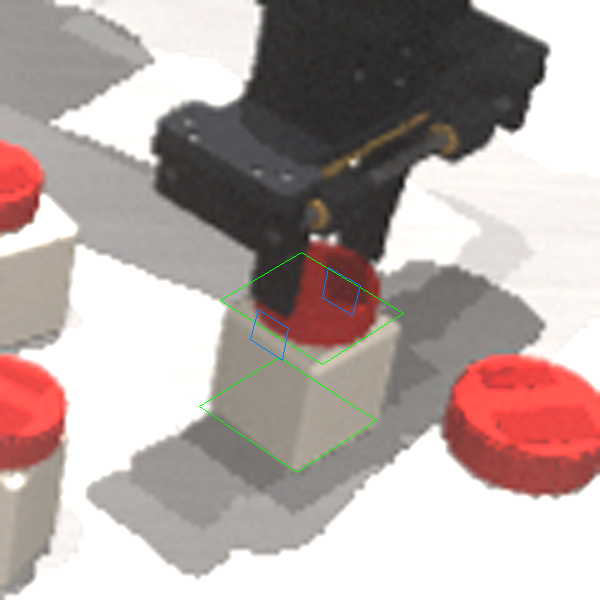

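```bash
python3 -c "
from h import *
p=np.load('scene.npy',allow_pickle=True).item()
c=np.array([.236,-.579,.207]);y=np.array([-.377,.926,0])
for sg in(-1,1):
  for a in(0,.019): print(sg,a,np.round(proj(p,c+y*sg*.0435-[0,0,a])*800/512))
im=p['image'][30:110,0:100];print(im.shape)
g=r.sense();print(g['wrist_force'],g['moment'],g['gripper_width'])
"
```

```text
-1 0 [ 61. 142.]
-1 0.019 [ 64. 151.]
1 0 [112. 136.]
1 0.019 [114. 145.]
(80, 100, 3)
[-2.47544127  1.8043433   6.15413648] [0.73532255 0.89662869 0.00644872] 0.6208152817060427
```

The measured opening is 54 mm and the visible fingertips end at the cap's lower edge. The tips therefore reach less far than stated, and the gripper is holding the cap. I'll open, go 17 mm lower, and grip the body so the flats align.

>>> {"op": "play_rows", "data": {
  "commands": [
    {"fingers": -1, "tx": 0, "ty": 0, "tz": 0, "ax": 0, "ay": 0, "az": 0},
    {"fingers": -1, "tx": 0, "ty": 0, "tz": 0, "ax": 0, "ay": 0, "az": 0},
    {"fingers": -1, "tx": 0, "ty": 0, "tz": 0, "ax": 0, "ay": 0, "az": 0},
    {"fingers": -1, "tx": 0, "ty": 0, "tz": 0, "ax": 0, "ay": 0, "az": 0},
    {"fingers": -1, "tx": 0, "ty": 0, "tz": 0, "ax": 0, "ay": 0, "az": 0}
  ]
}}

```text
time_s: 5.2
tcp_pos: [0.4963, 0.326, 0.0734]
ee_rot: [[-0.001, -0.685, 0.729], [-0.001, 0.729, 0.685], [-1.0, -0.0, -0.001]]
wrist_force: [-0.2, 0.2, 0.3]
gripper_width: 0.907
```

>>> {"op": "play_rows", "data": {
  "commands": [
    {"fingers": -1, "tx": 0.006, "ty": 0, "tz": 0, "ax": 0, "ay": 0, "az": 0},
    {"fingers": -1, "tx": 0.012, "ty": 0.001, "tz": 0.001, "ax": 0, "ay": 0, "az": 0},
    {"fingers": -1, "tx": 0.018, "ty": 0.002, "tz": 0.002, "ax": 0, "ay": 0, "az": 0},
    {"fingers": -1, "tx": 0.024, "ty": 0.002, "tz": 0.002, "ax": 0, "ay": 0, "az": 0},
    {"fingers": -1, "tx": 0.024, "ty": 0.002, "tz": 0.002, "ax": 0, "ay": 0, "az": 0}
  ]
}}

```text
time_s: 5.62
tcp_pos: [0.4959, 0.3281, 0.0543]
ee_rot: [[-0.002, -0.685, 0.729], [-0.002, 0.729, 0.685], [-1.0, 0.0, -0.003]]
wrist_force: [0.3, -0.8, 0.4]
gripper_width: 0.998
```

>>> {"op": "play_rows", "data": {
  "commands": [
    {"fingers": 1, "tx": 0, "ty": 0, "tz": 0, "ax": 0, "ay": 0, "az": 0},
    {"fingers": 1, "tx": 0, "ty": 0, "tz": 0, "ax": 0, "ay": 0, "az": 0},
    {"fingers": 1, "tx": 0, "ty": 0, "tz": 0, "ax": 0, "ay": 0, "az": 0},
    {"fingers": 1, "tx": 0, "ty": 0, "tz": 0, "ax": 0, "ay": 0, "az": 0},
    {"fingers": 1, "tx": 0, "ty": 0, "tz": 0, "ax": 0, "ay": 0, "az": 0}
  ]
}}

```text
time_s: 6.03
tcp_pos: [0.4967, 0.3288, 0.0562]
ee_rot: [[0.0, -0.685, 0.729], [0.0, 0.729, 0.685], [-1.0, 0.0, 0.001]]
wrist_force: [0.1, 1.4, -0.3]
gripper_width: 0.708
```

>>> {"op": "play_rows", "data": {
  "commands": [
    {"fingers": 1, "tx": 0, "ty": 0, "tz": 0, "ax": 0, "ay": 0, "az": 0},
    {"fingers": 1, "tx": 0, "ty": 0, "tz": 0, "ax": 0, "ay": 0, "az": 0},
    {"fingers": 1, "tx": 0, "ty": 0, "tz": 0, "ax": 0, "ay": 0, "az": 0},
    {"fingers": 1, "tx": 0, "ty": 0, "tz": 0, "ax": 0, "ay": 0, "az": 0}
  ]
}}

```text
time_s: 6.37
tcp_pos: [0.4967, 0.329, 0.0562]
ee_rot: [[0.0, -0.685, 0.729], [0.001, 0.729, 0.685], [-1.0, 0.0, 0.001]]
wrist_force: [-1.5, 0.9, 1.5]
gripper_width: 0.642
```

```bash
python3 -c "
from h import *
go(.498,.3305,.19,133)"
```

```text
t 6.37 pos [0.4967 0.329  0.0562] psi 133.23 down [ 0.     0.001 -1.   ] F [-1.5  0.9  1.5] M [ 0.36  0.28 -0.02] w 0.642 j [ 49.1  27.5 -14.6  -0.  -47.8 -95.8]
tx,ty,tz [-0.1784  0.0003  0.0027] ax 0.0013
```

```bash
python3 -c "
from h import *
p=viewer.capture('scene');s=r.sense();R=s['ee_rot'];c=s['tcp_pos']
f=lambda X:np.round((proj(p,X)-[330,140])*6)
im=cv2.resize(p['image'][140:240,330:430],(600,600),interpolation=cv2.INTER_CUBIC)
im=np.clip(im.astype(float)*2.2,0,255).astype(np.uint8)
for sg in(-1,1):
  q=[c+R@[a,sg*.031,b] for a,b in((0,-.0095),(0,.0095),(.019,.0095),(.019,-.0095))]
  cv2.polylines(im,[np.array([f(X) for X in q]).astype(np.int32)],True,(0,128,255),1)
save('g.png',im)"
```

```text
(no output)
```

View pics/g.png

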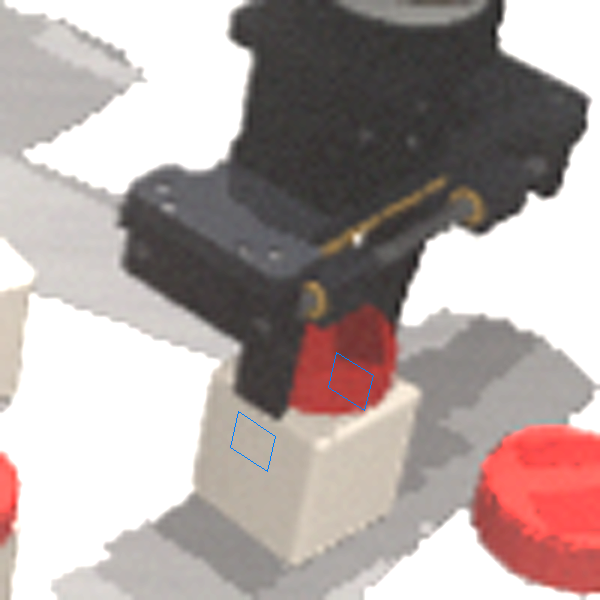

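The tips end at the body's flat top, at (275,415) in the crop, and the 0.642 opening matches the 56 mm cap. So the real tips are about 15 mm above the reported TCP, not 19 mm below it. I'll open and go another 14 mm down, watching the force, to reach the body flats.

>>> {"op": "play_rows", "data": {
  "commands": [
    {"fingers": -1, "tx": 0, "ty": 0, "tz": 0, "ax": 0, "ay": 0, "az": 0},
    {"fingers": -1, "tx": 0, "ty": 0, "tz": 0, "ax": 0, "ay": 0, "az": 0},
    {"fingers": -1, "tx": 0, "ty": 0, "tz": 0, "ax": 0, "ay": 0, "az": 0},
    {"fingers": -1, "tx": 0, "ty": 0, "tz": 0, "ax": 0, "ay": 0, "az": 0},
    {"fingers": -1, "tx": 0, "ty": 0, "tz": 0, "ax": 0, "ay": 0, "az": 0}
  ]
}}

```text
time_s: 6.83
tcp_pos: [0.4966, 0.3284, 0.0557]
ee_rot: [[-0.0, -0.685, 0.729], [-0.0, 0.729, 0.685], [-1.0, -0.0, -0.0]]
wrist_force: [-1.0, 0.7, -0.2]
gripper_width: 0.927
```

>>> {"op": "play_rows", "data": {
  "commands": [
    {"fingers": -1, "tx": 0.002, "ty": 0, "tz": 0, "ax": 0, "ay": 0, "az": 0},
    {"fingers": -1, "tx": 0.004, "ty": 0.0, "tz": 0.001, "ax": 0, "ay": 0, "az": 0},
    {"fingers": -1, "tx": 0.006, "ty": 0.0, "tz": 0.001, "ax": 0, "ay": 0, "az": 0},
    {"fingers": -1, "tx": 0.008, "ty": 0.0, "tz": 0.001, "ax": 0, "ay": 0, "az": 0},
    {"fingers": -1, "tx": 0.01, "ty": 0.0, "tz": 0.001, "ax": 0, "ay": 0, "az": 0}
  ]
}}

```text
time_s: 7.25
tcp_pos: [0.4971, 0.3292, 0.0481]
ee_rot: [[-0.0, -0.685, 0.729], [-0.0, 0.729, 0.685], [-1.0, -0.0, -0.0]]
wrist_force: [-0.6, -0.0, -0.7]
gripper_width: 0.999
```

>>> {"op": "play_rows", "data": {
  "commands": [
    {"fingers": -1, "tx": 0.002, "ty": 0, "tz": 0, "ax": 0, "ay": 0, "az": 0},
    {"fingers": -1, "tx": 0.004, "ty": 0.0, "tz": 0, "ax": 0, "ay": 0, "az": 0},
    {"fingers": -1, "tx": 0.006, "ty": 0.0, "tz": 0, "ax": 0, "ay": 0, "az": 0},
    {"fingers": -1, "tx": 0.008, "ty": 0.0, "tz": 0, "ax": 0, "ay": 0, "az": 0},
    {"fingers": -1, "tx": 0.009, "ty": 0.0, "tz": 0, "ax": 0, "ay": 0, "az": 0}
  ]
}}

```text
time_s: 7.67
tcp_pos: [0.4971, 0.3291, 0.0414]
ee_rot: [[-0.0, -0.685, 0.729], [-0.0, 0.729, 0.685], [-1.0, 0.0, -0.0]]
wrist_force: [-0.1, -0.2, -0.3]
gripper_width: 0.995
```

```bash
python3 -c "
from h import *
go(.498,.3305,.19,133)
p=viewer.capture('scene')
im=cv2.resize(p['image'][130:230,330:430],(600,600),interpolation=cv2.INTER_CUBIC)
save('g2.png',np.clip(im.astype(float)*2.2,0,255).astype(np.uint8))"
```

```text
t 7.67 pos [0.4971 0.3291 0.0414] psi 133.22 down [-0. -0. -1.] F [-0.1 -0.2 -0.3] M [ 0.03  0.06 -0.07] w 0.995 j [ 49.1  28.6 -15.3  -0.  -46.1 -95.8]
tx,ty,tz [-0.1982  0.0005  0.0022] ax 0.0012
```

View pics/g2.png

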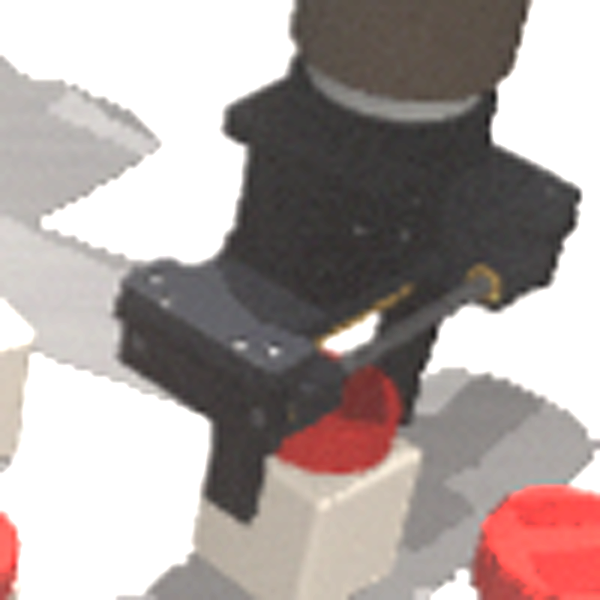

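The fingers now pass beside the body, with the near tip at (235,515) and the palm clear of the cap. I'll close and lift.

>>> {"op": "play_rows", "data": {
  "commands": [
    {"fingers": 1, "tx": 0, "ty": 0, "tz": 0, "ax": 0, "ay": 0, "az": 0},
    {"fingers": 1, "tx": 0, "ty": 0, "tz": 0, "ax": 0, "ay": 0, "az": 0},
    {"fingers": 1, "tx": 0, "ty": 0, "tz": 0, "ax": 0, "ay": 0, "az": 0},
    {"fingers": 1, "tx": 0, "ty": 0, "tz": 0, "ax": 0, "ay": 0, "az": 0},
    {"fingers": 1, "tx": 0, "ty": 0, "tz": 0, "ax": 0, "ay": 0, "az": 0}
  ]
}}

```text
time_s: 8.13
tcp_pos: [0.497, 0.3295, 0.0418]
ee_rot: [[-0.0, -0.685, 0.729], [0.001, 0.729, 0.685], [-1.0, 0.0, 0.0]]
wrist_force: [-1.3, 0.1, 0.6]
gripper_width: 0.714
```

>>> {"op": "play_rows", "data": {
  "commands": [
    {"fingers": 1, "tx": 0, "ty": 0, "tz": 0, "ax": 0, "ay": 0, "az": 0},
    {"fingers": 1, "tx": 0, "ty": 0, "tz": 0, "ax": 0, "ay": 0, "az": 0},
    {"fingers": 1, "tx": 0, "ty": 0, "tz": 0, "ax": 0, "ay": 0, "az": 0},
    {"fingers": 1, "tx": 0, "ty": 0, "tz": 0, "ax": 0, "ay": 0, "az": 0},
    {"fingers": 1, "tx": 0, "ty": 0, "tz": 0, "ax": 0, "ay": 0, "az": 0}
  ]
}}

```text
time_s: 8.55
tcp_pos: [0.497, 0.3295, 0.0418]
ee_rot: [[0.0, -0.685, 0.729], [0.0, 0.729, 0.685], [-1.0, 0.0, 0.0]]
wrist_force: [-2.6, 3.2, 2.5]
gripper_width: 0.713
```

>>> {"op": "play_rows", "data": {
  "commands": [
    {"fingers": 1, "tx": -0.03, "ty": 0, "tz": 0, "ax": 0, "ay": 0, "az": 0},
    {"fingers": 1, "tx": -0.06, "ty": 0, "tz": 0, "ax": 0, "ay": 0, "az": 0},
    {"fingers": 1, "tx": -0.09, "ty": 0, "tz": 0, "ax": 0, "ay": 0, "az": 0},
    {"fingers": 1, "tx": -0.12, "ty": 0, "tz": 0, "ax": 0, "ay": 0, "az": 0},
    {"fingers": 1, "tx": -0.15, "ty": 0, "tz": 0, "ax": 0, "ay": 0, "az": 0}
  ]
}}

```text
time_s: 8.97
tcp_pos: [0.4968, 0.3283, 0.1541]
ee_rot: [[-0.002, -0.684, 0.729], [-0.002, 0.729, 0.684], [-1.0, -0.0, -0.002]]
wrist_force: [0.1, 0.8, -2.7]
gripper_width: 0.716
```

```bash
python3 -c "
from h import *
go(.5865,-.0264,.154,96.2)"
```

```text
t 8.97 pos [0.4968 0.3283 0.1541] psi 133.19 down [-0.002 -0.002 -1.   ] F [ 0.1  0.8 -2.7] M [ 0.   -0.03  0.05] w 0.716 j [ 49.   21.6  -8.1   0.  -60.4 -95.8]
tx,ty,tz [ 1.000e-04 -4.267e-01 -2.364e-01] ax 0.2055
```

>>> {"op": "play_rows", "data": {
  "commands": [
    {"fingers": 1, "tx": -0.01, "ty": -0.0427, "tz": -0.0236, "ax": 0, "ay": 0, "az": 0},
    {"fingers": 1, "tx": -0.01, "ty": -0.0854, "tz": -0.0473, "ax": 0, "ay": 0, "az": 0},
    {"fingers": 1, "tx": -0.01, "ty": -0.128, "tz": -0.0709, "ax": 0, "ay": 0, "az": 0},
    {"fingers": 1, "tx": -0.01, "ty": -0.1707, "tz": -0.0946, "ax": 0, "ay": 0, "az": 0},
    {"fingers": 1, "tx": -0.01, "ty": -0.2134, "tz": -0.1182, "ax": 0, "ay": 0, "az": 0}
  ]
}}

```text
time_s: 9.38
tcp_pos: [0.5416, 0.1497, 0.1608]
ee_rot: [[-0.002, -0.685, 0.729], [-0.001, 0.729, 0.685], [-1.0, 0.0, -0.002]]
wrist_force: [1.6, -0.2, -2.4]
gripper_width: 0.712
```

>>> {"op": "play_rows", "data": {
  "commands": [
    {"fingers": 1, "tx": 0, "ty": -0.0427, "tz": -0.0236, "ax": 0.038, "ay": 0, "az": 0},
    {"fingers": 1, "tx": 0, "ty": -0.0854, "tz": -0.0473, "ax": 0.076, "ay": 0, "az": 0},
    {"fingers": 1, "tx": 0, "ty": -0.128, "tz": -0.0709, "ax": 0.114, "ay": 0, "az": 0},
    {"fingers": 1, "tx": 0, "ty": -0.1707, "tz": -0.0946, "ax": 0.152, "ay": 0, "az": 0},
    {"fingers": 1, "tx": 0, "ty": -0.2134, "tz": -0.1182, "ax": 0.19, "ay": 0, "az": 0}
  ]
}}

```text
time_s: 9.8
tcp_pos: [0.5865, -0.0277, 0.1606]
ee_rot: [[-0.002, -0.151, 0.989], [-0.0, 0.989, 0.151], [-1.0, -0.0, -0.002]]
wrist_force: [0.8, 0.4, -2.5]
gripper_width: 0.719
```

>>> {"op": "play_rows", "data": {
  "commands": [
    {"fingers": 1, "tx": 0, "ty": 0, "tz": 0, "ax": 0.015, "ay": 0, "az": 0},
    {"fingers": 1, "tx": 0, "ty": 0, "tz": 0, "ax": 0.015, "ay": 0, "az": 0},
    {"fingers": 1, "tx": 0, "ty": 0, "tz": 0, "ax": 0.015, "ay": 0, "az": 0}
  ]
}}

```text
time_s: 10.05
tcp_pos: [0.5864, -0.0261, 0.1606]
ee_rot: [[-0.002, -0.11, 0.994], [-0.0, 0.994, 0.11], [-1.0, 0.0, -0.002]]
wrist_force: [0.1, -0.0, -2.5]
gripper_width: 0.714
```

Run:
```python
from fit import *
go(.5865,-.0264,.154,96.2)
c=r.sense()["tcp_pos"]
ps=[];o=[]
for n in("scene","top"):
    p=viewer.capture(n);im=p["image"];hsv=cv2.cvtColor(im,cv2.COLOR_RGB2HSV)
    # project jar at guess: bottom z = tcp-.0418, under TCP
    u=proj(p,c);x,y=np.clip(np.int32(u)-50,0,None)
    crop=cv2.resize(im[y:y+100,x:x+100],(400,400),interpolation=cv2.INTER_CUBIC)
    q0=[c[0],c[1],np.radians(6.2)];zb=c[2]-.0418
    for z in(zb,zb+.07):
        S=wpts(q0,[(a*.031,b*.031,z) for a,b in((-1,-1),(1,-1),(1,1),(-1,1))])
        cv2.polylines(crop,[np.round((np.array([proj(p,X) for X in S])-[x,y]+.5)*4).astype(np.int32)],True,(0,255,0),1)
    S=wpts((.593,-.0861,.1076),[(a*.033,.06+b*.033,.024) for a,b in((-1,-1),(1,-1),(1,1),(-1,1))])
    cv2.polylines(crop,[np.round((np.array([proj(p,X) for X in S])-[x,y]+.5)*4).astype(np.int32)],True,(255,255,0),1)
    o.append(crop)
save("i.png",np.clip(np.hstack(o)*1.3,0,255).astype(np.uint8))
```

```text
t 10.05 pos [ 0.5864 -0.0261  0.1606] psi 96.33 down [-0.002 -0.    -1.   ] F [ 0.1 -0.  -2.5] M [-0.05  0.04 -0.  ] w 0.714 j [ 13.2  20.5  -8.8  -0.  -60.8 -96.9]
tx,ty,tz [ 0.0088 -0.0004  0.    ] ax 0.0007
```

View pics/i.png

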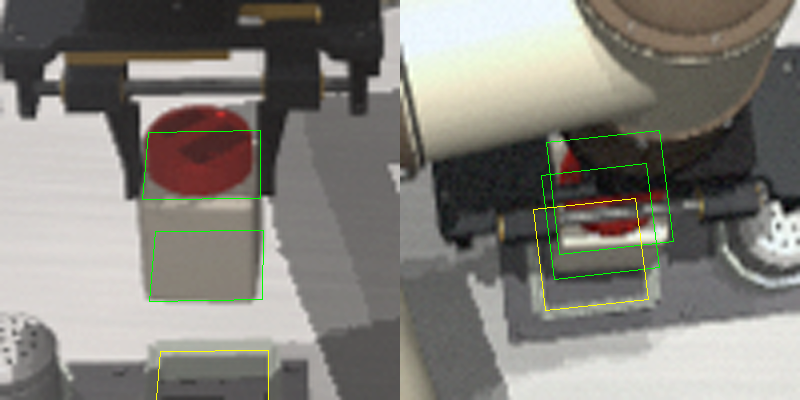

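The opening of 0.713 is 62 mm, so this is jar_mid. In both views the jar hangs over the pocket within about 2 mm and square to it. I'll lower it.

>>> {"op": "play_rows", "data": {
  "commands": [
    {"fingers": 1, "tx": 0.03, "ty": 0, "tz": 0, "ax": 0, "ay": 0, "az": 0},
    {"fingers": 1, "tx": 0.06, "ty": 0, "tz": 0, "ax": 0, "ay": 0, "az": 0},
    {"fingers": 1, "tx": 0.09, "ty": 0, "tz": 0, "ax": 0, "ay": 0, "az": 0},
    {"fingers": 1, "tx": 0.11, "ty": 0, "tz": 0, "ax": 0, "ay": 0, "az": 0},
    {"fingers": 1, "tx": 0.11, "ty": 0, "tz": 0, "ax": 0, "ay": 0, "az": 0}
  ]
}}

```text
time_s: 10.57
tcp_pos: [0.5841, -0.0245, 0.0754]
ee_rot: [[-0.008, -0.112, 0.994], [-0.001, 0.994, 0.112], [-1.0, 0.0, -0.008]]
wrist_force: [-1.2, 0.2, -3.2]
gripper_width: 0.715
```

>>> {"op": "play_rows", "data": {
  "commands": [
    {"fingers": 1, "tx": 0.004, "ty": 0, "tz": 0, "ax": 0, "ay": 0, "az": 0},
    {"fingers": 1, "tx": 0.008, "ty": 0, "tz": 0, "ax": 0, "ay": 0, "az": 0},
    {"fingers": 1, "tx": 0.012, "ty": 0, "tz": 0, "ax": 0, "ay": 0, "az": 0},
    {"fingers": 1, "tx": 0.014, "ty": 0, "tz": 0, "ax": 0, "ay": 0, "az": 0}
  ]
}}

```text
time_s: 10.9
tcp_pos: [0.5876, -0.0251, 0.0693]
ee_rot: [[0.002, -0.111, 0.994], [0.0, 0.994, 0.111], [-1.0, 0.0, 0.002]]
wrist_force: [0.2, -0.6, -2.6]
gripper_width: 0.713
```

```bash
python3 -c "
from h import *
go(.5865,-.0264,.0458,96.2)"
```

```text
t 10.90 pos [ 0.5876 -0.0251  0.0693] psi 96.36 down [ 0.002  0.    -1.   ] F [ 0.2 -0.6 -2.6] M [-0.03  0.03  0.01] w 0.713 j [ 13.3  26.  -15.1   0.  -48.9 -97. ]
tx,ty,tz [ 0.0314 -0.0015 -0.0017] ax 0.0009
```

>>> {"op": "play_rows", "data": {
  "commands": [
    {"fingers": 1, "tx": 0.003, "ty": -0.001, "tz": -0.001, "ax": 0, "ay": 0, "az": 0},
    {"fingers": 1, "tx": 0.006, "ty": -0.001, "tz": -0.001, "ax": 0, "ay": 0, "az": 0},
    {"fingers": 1, "tx": 0.009, "ty": -0.001, "tz": -0.001, "ax": 0, "ay": 0, "az": 0},
    {"fingers": 1, "tx": 0.012, "ty": -0.001, "tz": -0.001, "ax": 0, "ay": 0, "az": 0}
  ]
}}

```text
time_s: 11.23
tcp_pos: [0.5868, -0.0264, 0.0644]
ee_rot: [[0.001, -0.112, 0.994], [-0.001, 0.994, 0.112], [-1.0, -0.001, 0.001]]
wrist_force: [-12.8, 4.9, 31.4]
gripper_width: 0.715
```

```bash
python3 -c "
from h import *
go(.5865,-.0264,.0458,96.2)"
```

```text
t 11.23 pos [ 0.5868 -0.0264  0.0644] psi 96.42 down [ 0.001 -0.001 -1.   ] F [-12.8   4.9  31.4] M [ 1.27  3.82 -0.13] w 0.715 j [ 13.3  26.2 -15.5   0.1 -48.2 -96.9]
tx,ty,tz [ 0.0248 -0.     -0.0004] ax 0.0012
```

Contact at 31 N, with the flare pushing the jar toward -x and a little +y. I'll back off, shift that way and lower again.

>>> {"op": "play_rows", "data": {
  "commands": [
    {"fingers": 1, "tx": -0.008, "ty": 0, "tz": 0, "ax": 0, "ay": 0, "az": 0},
    {"fingers": 1, "tx": -0.008, "ty": 0.0015, "tz": -0.0033, "ax": 0, "ay": 0, "az": 0},
    {"fingers": 1, "tx": -0.004, "ty": 0.0015, "tz": -0.0033, "ax": 0, "ay": 0, "az": 0},
    {"fingers": 1, "tx": 0.0, "ty": 0.0015, "tz": -0.0033, "ax": 0, "ay": 0, "az": 0}
  ]
}}

```text
time_s: 11.57
tcp_pos: [0.5889, -0.0238, 0.0625]
ee_rot: [[0.012, -0.111, 0.994], [0.002, 0.994, 0.111], [-1.0, 0.001, 0.012]]
wrist_force: [4.1, 7.9, 11.6]
gripper_width: 0.71
```

```bash
python3 -c "
from h import *
go(.5865,-.0264,.0458,96.2)"
```

```text
t 11.57 pos [ 0.5889 -0.0238  0.0625] psi 96.39 down [ 0.012  0.002 -1.   ] F [ 4.1  7.9 11.6] M [ 2.34 -1.01 -0.19] w 0.710 j [ 13.4  26.3 -15.8   0.  -47.3 -97.1]
tx,ty,tz [ 0.0222 -0.0031 -0.0036] ax 0.001
```

>>> {"op": "play_rows", "data": {
  "commands": [
    {"fingers": 1, "tx": 0, "ty": 0, "tz": 0, "ax": 0, "ay": 0, "az": 0},
    {"fingers": 1, "tx": 0, "ty": 0, "tz": 0, "ax": 0, "ay": 0, "az": 0},
    {"fingers": 1, "tx": 0, "ty": 0, "tz": 0, "ax": 0, "ay": 0, "az": 0}
  ]
}}

```text
time_s: 11.82
tcp_pos: [0.589, -0.0237, 0.0624]
ee_rot: [[0.011, -0.112, 0.994], [0.002, 0.994, 0.112], [-1.0, 0.001, 0.012]]
wrist_force: [2.4, 5.5, 8.4]
gripper_width: 0.713
```

```bash
python3 -c "
from h import *
go(.5865,-.0264,.0458,96.2)"
```

```text
t 11.82 pos [ 0.589  -0.0237  0.0624] psi 96.41 down [ 0.011  0.002 -1.   ] F [2.4 5.5 8.4] M [ 1.56 -0.76 -0.08] w 0.713 j [ 13.4  26.3 -15.7   0.1 -47.3 -97.1]
tx,ty,tz [ 0.0222 -0.0032 -0.0037] ax 0.0012
```

>>> {"op": "play_rows", "data": {
  "commands": [
    {"fingers": 1, "tx": 0, "ty": 0.0015, "tz": 0, "ax": 0, "ay": 0, "az": 0},
    {"fingers": 1, "tx": 0.003, "ty": 0.0015, "tz": 0, "ax": 0, "ay": 0, "az": 0},
    {"fingers": 1, "tx": 0.006, "ty": 0.0015, "tz": 0, "ax": 0, "ay": 0, "az": 0},
    {"fingers": 1, "tx": 0.006, "ty": 0.0015, "tz": 0, "ax": 0, "ay": 0, "az": 0}
  ]
}}

```text
time_s: 12.15
tcp_pos: [0.5905, -0.0227, 0.0586]
ee_rot: [[0.015, -0.113, 0.994], [0.002, 0.994, 0.113], [-1.0, 0.0, 0.015]]
wrist_force: [4.6, 1.4, 0.6]
gripper_width: 0.709
```

```bash
python3 -c "
from h import *
go(.5865,-.0264,.0458,96.2)"
```

```text
t 12.15 pos [ 0.5905 -0.0227  0.0586] psi 96.47 down [ 0.015  0.002 -1.   ] F [4.6 1.4 0.6] M [ 0.34 -1.6   0.15] w 0.709 j [ 13.5  26.6 -15.9   0.1 -46.6 -97.2]
tx,ty,tz [ 0.0171 -0.0043 -0.0058] ax 0.0015
```

The jar is past the flare with low forces. I'll ease +x by 1.5 mm and continue down.

>>> {"op": "play_rows", "data": {
  "commands": [
    {"fingers": 1, "tx": 0.003, "ty": 0, "tz": 0.002, "ax": 0, "ay": 0, "az": 0},
    {"fingers": 1, "tx": 0.006, "ty": 0, "tz": 0.002, "ax": 0, "ay": 0, "az": 0},
    {"fingers": 1, "tx": 0.009, "ty": 0, "tz": 0.002, "ax": 0, "ay": 0, "az": 0},
    {"fingers": 1, "tx": 0.009, "ty": 0, "tz": 0.002, "ax": 0, "ay": 0, "az": 0}
  ]
}}

```text
time_s: 12.48
tcp_pos: [0.59, -0.0234, 0.0491]
ee_rot: [[0.01, -0.112, 0.994], [0.001, 0.994, 0.112], [-1.0, -0.0, 0.01]]
wrist_force: [6.0, 0.8, 0.9]
gripper_width: 0.709
```

```bash
python3 -c "
from h import *
go(.5865,-.0264,.0458,96.2)"
```

```text
t 12.48 pos [ 0.59   -0.0234  0.0491] psi 96.43 down [ 0.01   0.001 -1.   ] F [6.  0.8 0.9] M [ 0.39 -2.06  0.11] w 0.709 j [ 13.5  27.4 -16.3   0.1 -45.8 -97.1]
tx,ty,tz [ 0.0045 -0.0035 -0.0051] ax 0.0013
```

>>> {"op": "play_rows", "data": {
  "commands": [
    {"fingers": 1, "tx": 0.0, "ty": 0, "tz": 0.002, "ax": 0, "ay": 0, "az": 0},
    {"fingers": 1, "tx": 0.002, "ty": 0, "tz": 0.003, "ax": 0, "ay": 0, "az": 0},
    {"fingers": 1, "tx": 0.0055, "ty": 0, "tz": 0.003, "ax": 0, "ay": 0, "az": 0},
    {"fingers": 1, "tx": 0.0055, "ty": 0, "tz": 0.003, "ax": 0, "ay": 0, "az": 0}
  ]
}}

```text
time_s: 12.82
tcp_pos: [0.5873, -0.025, 0.0462]
ee_rot: [[-0.001, -0.11, 0.994], [-0.002, 0.994, 0.11], [-1.0, -0.002, -0.001]]
wrist_force: [-3.6, -2.0, 15.2]
gripper_width: 0.707
```

```bash
python3 -c "
from h import *
go(.5865,-.0264,.0458,96.2)"
```

```text
t 12.82 pos [ 0.5873 -0.025   0.0462] psi 96.33 down [-0.001 -0.002 -1.   ] F [-3.6 -2.  15.2] M [-0.33  0.8  -0.12] w 0.707 j [ 13.4  27.6 -16.3   0.1 -46.1 -97.1]
tx,ty,tz [ 0.0005 -0.0018 -0.0013] ax 0.0007
```

Seated: the tool is level and the floor pushes back at 15 N. I'll release, rise to cap height and wind the wrist back clockwise.

>>> {"op": "play_rows", "data": {
  "commands": [
    {"fingers": -1, "tx": 0, "ty": 0, "tz": 0, "ax": 0, "ay": 0, "az": 0},
    {"fingers": -1, "tx": 0, "ty": 0, "tz": 0, "ax": 0, "ay": 0, "az": 0},
    {"fingers": -1, "tx": 0, "ty": 0, "tz": 0, "ax": 0, "ay": 0, "az": 0},
    {"fingers": -1, "tx": 0, "ty": 0, "tz": 0, "ax": 0, "ay": 0, "az": 0},
    {"fingers": -1, "tx": 0, "ty": 0, "tz": 0, "ax": 0, "ay": 0, "az": 0}
  ]
}}

```text
time_s: 13.23
tcp_pos: [0.5869, -0.0241, 0.0434]
ee_rot: [[-0.002, -0.11, 0.994], [-0.0, 0.994, 0.11], [-1.0, -0.0, -0.002]]
wrist_force: [0.1, -0.5, -0.6]
gripper_width: 0.968
```

>>> {"op": "play_rows", "data": {
  "commands": [
    {"fingers": -1, "tx": 0, "ty": 0, "tz": 0, "ax": 0, "ay": 0, "az": 0},
    {"fingers": -1, "tx": 0, "ty": 0, "tz": 0, "ax": 0, "ay": 0, "az": 0},
    {"fingers": -1, "tx": -0.01, "ty": 0, "tz": 0, "ax": 0, "ay": 0, "az": 0},
    {"fingers": -1, "tx": -0.02, "ty": 0, "tz": 0, "ax": 0, "ay": 0, "az": 0},
    {"fingers": -1, "tx": -0.027, "ty": 0, "tz": 0, "ax": 0, "ay": 0, "az": 0}
  ]
}}

```text
time_s: 13.65
tcp_pos: [0.5882, -0.0238, 0.0659]
ee_rot: [[0.002, -0.11, 0.994], [0.0, 0.994, 0.11], [-1.0, -0.0, 0.002]]
wrist_force: [1.1, 0.1, -0.4]
gripper_width: 1.002
```

>>> {"op": "play_rows", "data": {
  "commands": [
    {"fingers": -1, "tx": 0, "ty": 0, "tz": 0, "ax": 0.03, "ay": 0, "az": 0},
    {"fingers": -1, "tx": 0, "ty": 0, "tz": 0, "ax": 0.07, "ay": 0, "az": 0},
    {"fingers": -1, "tx": 0, "ty": 0, "tz": 0, "ax": 0.11, "ay": 0, "az": 0},
    {"fingers": -1, "tx": 0, "ty": 0, "tz": 0, "ax": 0.15, "ay": 0, "az": 0},
    {"fingers": -1, "tx": 0, "ty": 0, "tz": 0, "ax": 0.19, "ay": 0, "az": 0}
  ]
}}

```text
time_s: 14.07
tcp_pos: [0.5879, -0.0238, 0.0655]
ee_rot: [[0.001, 0.471, 0.882], [0.0, 0.882, -0.471], [-1.0, 0.001, 0.001]]
wrist_force: [0.0, 0.3, 1.3]
gripper_width: 0.996
```

>>> {"op": "play_rows", "data": {
  "commands": [
    {"fingers": -1, "tx": 0, "ty": 0, "tz": 0, "ax": 0.04, "ay": 0, "az": 0},
    {"fingers": -1, "tx": 0, "ty": 0, "tz": 0, "ax": 0.08, "ay": 0, "az": 0},
    {"fingers": -1, "tx": 0, "ty": 0, "tz": 0, "ax": 0.12, "ay": 0, "az": 0},
    {"fingers": -1, "tx": 0, "ty": 0, "tz": 0, "ax": 0.16, "ay": 0, "az": 0},
    {"fingers": -1, "tx": 0, "ty": 0, "tz": 0, "ax": 0.19, "ay": 0, "az": 0}
  ]
}}

```text
time_s: 14.48
tcp_pos: [0.5879, -0.0238, 0.0655]
ee_rot: [[0.001, 0.885, 0.466], [0.0, 0.466, -0.885], [-1.0, 0.001, 0.0]]
wrist_force: [-0.2, -0.2, 0.5]
gripper_width: 0.999
```

Run:
```python
from h import *
go(.5873,-.025,.064,26)
o=[]
for n in("scene","top"):
    p=viewer.capture(n);im=p["image"];hsv=cv2.cvtColor(im,cv2.COLOR_RGB2HSV)
    m=(((hsv[...,0]<8)|(hsv[...,0]>172))&(hsv[...,1]>140)&(hsv[...,2]>50)).astype(np.uint8)
    x,y=np.int32(proj(p,(.587,-.026,.08)))-50
    crop=cv2.resize(im[y:y+100,x:x+100],(400,400),interpolation=cv2.INTER_CUBIC)
    for z in(.077,.097):
        S=np.array([proj(p,(.5873+.028*np.cos(t),-.025+.028*np.sin(t),z)) for t in np.linspace(0,6.28,30)])
        cv2.polylines(crop,[np.round((S-[x,y]+.5)*4).astype(np.int32)],True,(0,255,0),1)
    o.append(crop)
save("k.png",np.clip(np.hstack(o)*1.5,0,255).astype(np.uint8))
```

```text
t 14.48 pos [ 0.5879 -0.0238  0.0655] psi 27.75 down [ 0.001  0.    -1.   ] F [-0.2 -0.2  0.5] M [-0.13  0.01 -0.01] w 0.999 j [  13.4   26.2  -15.2    0.   -48.4 -165.7]
tx,ty,tz [ 0.002  -0.0015  0.001 ] ax 0.0097
```

View pics/k.png

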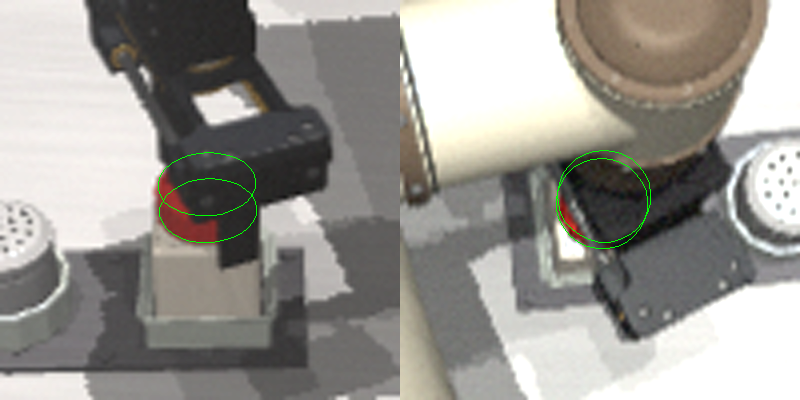

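The jar stands upright in the pocket with its cap under the jaws: the cap's left edge is at (157,195) and the predicted circle is at 159. I'll grip the cap.

>>> {"op": "play_rows", "data": {
  "commands": [
    {"fingers": 1, "tx": 0.001, "ty": -0.0015, "tz": 0.001, "ax": 0, "ay": 0, "az": 0},
    {"fingers": 1, "tx": 0.001, "ty": -0.0015, "tz": 0.001, "ax": 0, "ay": 0, "az": 0},
    {"fingers": 1, "tx": 0.001, "ty": -0.0015, "tz": 0.001, "ax": 0, "ay": 0, "az": 0},
    {"fingers": 1, "tx": 0.001, "ty": -0.0015, "tz": 0.001, "ax": 0, "ay": 0, "az": 0},
    {"fingers": 1, "tx": 0.001, "ty": -0.0015, "tz": 0.001, "ax": 0, "ay": 0, "az": 0}
  ]
}}

```text
time_s: 15.0
tcp_pos: [0.5869, -0.0251, 0.0638]
ee_rot: [[0.0, 0.882, 0.471], [0.0, 0.471, -0.882], [-1.0, 0.0, 0.0]]
wrist_force: [-0.4, -0.2, -0.1]
gripper_width: 0.708
```

>>> {"op": "play_rows", "data": {
  "commands": [
    {"fingers": 1, "tx": 0, "ty": 0, "tz": 0, "ax": 0, "ay": 0, "az": 0},
    {"fingers": 1, "tx": 0, "ty": 0, "tz": 0, "ax": 0, "ay": 0, "az": 0},
    {"fingers": 1, "tx": 0, "ty": 0, "tz": 0, "ax": 0, "ay": 0, "az": 0},
    {"fingers": 1, "tx": 0, "ty": 0, "tz": 0, "ax": 0, "ay": 0, "az": 0},
    {"fingers": 1, "tx": 0, "ty": 0, "tz": 0, "ax": 0, "ay": 0, "az": 0}
  ]
}}

```text
time_s: 15.42
tcp_pos: [0.5865, -0.0253, 0.0638]
ee_rot: [[-0.001, 0.882, 0.471], [-0.0, 0.471, -0.882], [-1.0, -0.001, -0.0]]
wrist_force: [-1.4, -0.6, 1.6]
gripper_width: 0.643
```

>>> {"op": "play_rows", "data": {
  "commands": [
    {"fingers": 1, "tx": 0, "ty": 0, "tz": 0, "ax": -0.02, "ay": 0, "az": 0},
    {"fingers": 1, "tx": 0, "ty": 0, "tz": 0, "ax": -0.04, "ay": 0, "az": 0},
    {"fingers": 1, "tx": 0, "ty": 0, "tz": 0, "ax": -0.06, "ay": 0, "az": 0},
    {"fingers": 1, "tx": 0, "ty": 0, "tz": 0, "ax": -0.08, "ay": 0, "az": 0},
    {"fingers": 1, "tx": 0, "ty": 0, "tz": 0, "ax": -0.1, "ay": 0, "az": 0}
  ]
}}

```text
time_s: 15.83
tcp_pos: [0.5875, -0.0247, 0.064]
ee_rot: [[0.001, 0.692, 0.722], [0.001, 0.722, -0.692], [-1.0, 0.002, 0.001]]
wrist_force: [-1.3, 0.3, 1.6]
gripper_width: 0.638
```

```bash
python3 -c "
from h import *
go(.5873,-.025,.064,26)"
```

```text
t 15.83 pos [ 0.5875 -0.0247  0.064 ] psi 46.21 down [ 0.001  0.001 -1.   ] F [-1.3  0.3  1.6] M [ 0.13  0.21 -0.17] w 0.638 j [  13.3   26.3  -15.4   -0.   -48.2 -147.1]
tx,ty,tz [-0.     -0.0004  0.0001] ax 0.1123
```

>>> {"op": "play_rows", "data": {
  "commands": [
    {"fingers": 1, "tx": 0, "ty": 0, "tz": 0, "ax": -0.036, "ay": 0, "az": 0},
    {"fingers": 1, "tx": 0, "ty": 0, "tz": 0, "ax": -0.072, "ay": 0, "az": 0},
    {"fingers": 1, "tx": 0, "ty": 0, "tz": 0, "ax": -0.108, "ay": 0, "az": 0},
    {"fingers": 1, "tx": -0.0003, "ty": 0, "tz": 0, "ax": -0.144, "ay": 0, "az": 0},
    {"fingers": 1, "tx": -0.0006, "ty": 0, "tz": 0, "ax": -0.18, "ay": 0, "az": 0}
  ]
}}

```text
time_s: 16.25
tcp_pos: [0.5874, -0.0248, 0.0649]
ee_rot: [[0.001, 0.195, 0.981], [0.001, 0.981, -0.195], [-1.0, 0.001, 0.001]]
wrist_force: [-1.4, -0.6, 3.5]
gripper_width: 0.637
```

>>> {"op": "play_rows", "data": {
  "commands": [
    {"fingers": 1, "tx": -0.0003, "ty": 0, "tz": 0, "ax": -0.036, "ay": 0, "az": 0},
    {"fingers": 1, "tx": -0.0006, "ty": 0, "tz": 0, "ax": -0.072, "ay": 0, "az": 0},
    {"fingers": 1, "tx": -0.0009, "ty": 0, "tz": 0, "ax": -0.108, "ay": 0, "az": 0},
    {"fingers": 1, "tx": -0.0012, "ty": 0, "tz": 0, "ax": -0.144, "ay": 0, "az": 0},
    {"fingers": 1, "tx": -0.0015, "ty": 0, "tz": 0, "ax": -0.18, "ay": 0, "az": 0}
  ]
}}

```text
time_s: 16.67
tcp_pos: [0.5876, -0.0248, 0.0654]
ee_rot: [[0.002, -0.362, 0.932], [0.001, 0.932, 0.362], [-1.0, -0.0, 0.002]]
wrist_force: [0.4, -0.3, -0.6]
gripper_width: 0.642
```

```bash
python3 -c "
from h import *
go(.5873,-.025,.064,26)"
```

```text
t 16.67 pos [ 0.5876 -0.0248  0.0654] psi 111.19 down [ 0.002  0.001 -1.   ] F [ 0.4 -0.3 -0.6] M [0.04 0.02 0.01] w 0.642 j [ 13.3  26.2 -15.3  -0.  -48.4 -82.1]
tx,ty,tz [ 0.0019 -0.0001 -0.0004] ax 0.4733
```

>>> {"op": "play_rows", "data": {
  "commands": [
    {"fingers": 1, "tx": -0.0003, "ty": 0, "tz": 0, "ax": -0.036, "ay": 0, "az": 0},
    {"fingers": 1, "tx": -0.0006, "ty": 0, "tz": 0, "ax": -0.072, "ay": 0, "az": 0},
    {"fingers": 1, "tx": -0.0009, "ty": 0, "tz": 0, "ax": -0.108, "ay": 0, "az": 0},
    {"fingers": 1, "tx": -0.0012, "ty": 0, "tz": 0, "ax": -0.144, "ay": 0, "az": 0},
    {"fingers": 1, "tx": -0.0015, "ty": 0, "tz": 0, "ax": -0.18, "ay": 0, "az": 0}
  ]
}}

```text
time_s: 17.08
tcp_pos: [0.5873, -0.0248, 0.0663]
ee_rot: [[0.001, -0.805, 0.594], [0.001, 0.594, 0.805], [-1.0, -0.0, 0.001]]
wrist_force: [0.9, 0.3, -1.4]
gripper_width: 0.64
```

>>> {"op": "play_rows", "data": {
  "commands": [
    {"fingers": 1, "tx": -0.0003, "ty": 0, "tz": 0, "ax": -0.036, "ay": 0, "az": 0},
    {"fingers": 1, "tx": -0.0006, "ty": 0, "tz": 0, "ax": -0.072, "ay": 0, "az": 0},
    {"fingers": 1, "tx": -0.0009, "ty": 0, "tz": 0, "ax": -0.108, "ay": 0, "az": 0},
    {"fingers": 1, "tx": -0.0012, "ty": 0, "tz": 0, "ax": -0.144, "ay": 0, "az": 0},
    {"fingers": 1, "tx": -0.0015, "ty": 0, "tz": 0, "ax": -0.18, "ay": 0, "az": 0}
  ]
}}

```text
time_s: 17.5
tcp_pos: [0.5874, -0.0248, 0.0675]
ee_rot: [[0.001, -0.998, 0.07], [0.001, 0.07, 0.998], [-1.0, -0.001, 0.001]]
wrist_force: [0.2, -0.5, -0.7]
gripper_width: 0.635
```

>>> {"op": "play_rows", "data": {
  "commands": [
    {"fingers": 1, "tx": -0.0003, "ty": 0, "tz": 0, "ax": -0.036, "ay": 0, "az": 0},
    {"fingers": 1, "tx": -0.0006, "ty": 0, "tz": 0, "ax": -0.072, "ay": 0, "az": 0},
    {"fingers": 1, "tx": -0.0009, "ty": 0, "tz": 0, "ax": -0.108, "ay": 0, "az": 0},
    {"fingers": 1, "tx": -0.0012, "ty": 0, "tz": 0, "ax": -0.144, "ay": 0, "az": 0},
    {"fingers": 1, "tx": -0.0015, "ty": 0, "tz": 0, "ax": -0.18, "ay": 0, "az": 0}
  ]
}}

```text
time_s: 17.92
tcp_pos: [0.5873, -0.0248, 0.0685]
ee_rot: [[0.001, -0.88, -0.476], [0.001, -0.476, 0.88], [-1.0, -0.001, -0.0]]
wrist_force: [-0.6, 0.1, -0.7]
gripper_width: 0.638
```

```bash
python3 -c "
from h import *
go(.5873,-.025,.064,26)"
```

```text
t 17.92 pos [ 0.5873 -0.0248  0.0685] psi -151.60 down [ 0.001  0.001 -1.   ] F [-0.6  0.1 -0.7] M [-0.04  0.09  0.  ] w 0.638 j [ 13.3  26.  -15.1  -0.  -48.8  15.1]
tx,ty,tz [ 0.0061  0.0002 -0.0002] ax -0.9867
```

>>> {"op": "play_rows", "data": {
  "commands": [
    {"fingers": 1, "tx": -0.0003, "ty": 0, "tz": 0, "ax": -0.036, "ay": 0, "az": 0},
    {"fingers": 1, "tx": -0.0006, "ty": 0, "tz": 0, "ax": -0.072, "ay": 0, "az": 0},
    {"fingers": 1, "tx": -0.0009, "ty": 0, "tz": 0, "ax": -0.108, "ay": 0, "az": 0},
    {"fingers": 1, "tx": -0.0012, "ty": 0, "tz": 0, "ax": -0.144, "ay": 0, "az": 0},
    {"fingers": 1, "tx": -0.0015, "ty": 0, "tz": 0, "ax": -0.18, "ay": 0, "az": 0}
  ]
}}

```text
time_s: 18.33
tcp_pos: [0.5873, -0.0248, 0.0697]
ee_rot: [[0.001, -0.488, -0.873], [0.001, -0.873, 0.488], [-1.0, -0.001, -0.001]]
wrist_force: [-0.4, 0.7, -0.8]
gripper_width: 0.638
```

>>> {"op": "play_rows", "data": {
  "commands": [
    {"fingers": 1, "tx": -0.0003, "ty": 0, "tz": 0, "ax": -0.036, "ay": 0, "az": 0},
    {"fingers": 1, "tx": -0.0006, "ty": 0, "tz": 0, "ax": -0.072, "ay": 0, "az": 0},
    {"fingers": 1, "tx": -0.0009, "ty": 0, "tz": 0, "ax": -0.108, "ay": 0, "az": 0},
    {"fingers": 1, "tx": -0.0012, "ty": 0, "tz": 0, "ax": -0.144, "ay": 0, "az": 0},
    {"fingers": 1, "tx": -0.0015, "ty": 0, "tz": 0, "ax": -0.18, "ay": 0, "az": 0}
  ]
}}

```text
time_s: 18.75
tcp_pos: [0.5874, -0.0248, 0.0708]
ee_rot: [[0.001, 0.056, -0.998], [0.0, -0.998, -0.056], [-1.0, -0.0, -0.001]]
wrist_force: [-0.7, -0.6, -0.4]
gripper_width: 0.639
```

>>> {"op": "play_rows", "data": {
  "commands": [
    {"fingers": 1, "tx": -0.0003, "ty": 0, "tz": 0, "ax": -0.036, "ay": 0, "az": 0},
    {"fingers": 1, "tx": -0.0006, "ty": 0, "tz": 0, "ax": -0.072, "ay": 0, "az": 0},
    {"fingers": 1, "tx": -0.0009, "ty": 0, "tz": 0, "ax": -0.108, "ay": 0, "az": 0},
    {"fingers": 1, "tx": -0.0012, "ty": 0, "tz": 0, "ax": -0.144, "ay": 0, "az": 0},
    {"fingers": 1, "tx": -0.0015, "ty": 0, "tz": 0, "ax": -0.18, "ay": 0, "az": 0}
  ]
}}

```text
time_s: 19.17
tcp_pos: [0.5874, -0.0248, 0.072]
ee_rot: [[0.001, 0.582, -0.813], [0.001, -0.813, -0.582], [-1.0, 0.0, -0.001]]
wrist_force: [0.4, 0.4, -0.7]
gripper_width: 0.636
```

>>> {"op": "play_rows", "data": {
  "commands": [
    {"fingers": 1, "tx": -0.0003, "ty": 0, "tz": 0, "ax": -0.036, "ay": 0, "az": 0},
    {"fingers": 1, "tx": -0.0006, "ty": 0, "tz": 0, "ax": -0.072, "ay": 0, "az": 0},
    {"fingers": 1, "tx": -0.0009, "ty": 0, "tz": 0, "ax": -0.108, "ay": 0, "az": 0},
    {"fingers": 1, "tx": -0.0012, "ty": 0, "tz": 0, "ax": -0.144, "ay": 0, "az": 0},
    {"fingers": 1, "tx": -0.0015, "ty": 0, "tz": 0, "ax": -0.18, "ay": 0, "az": 0}
  ]
}}

```text
time_s: 19.58
tcp_pos: [0.5873, -0.0248, 0.073]
ee_rot: [[0.001, 0.927, -0.375], [0.001, -0.375, -0.927], [-1.0, 0.001, -0.001]]
wrist_force: [-0.2, 0.4, -0.9]
gripper_width: 0.637
```

>>> {"op": "play_rows", "data": {
  "commands": [
    {"fingers": 1, "tx": -0.0003, "ty": 0, "tz": 0, "ax": -0.036, "ay": 0, "az": 0},
    {"fingers": 1, "tx": -0.0006, "ty": 0, "tz": 0, "ax": -0.072, "ay": 0, "az": 0},
    {"fingers": 1, "tx": -0.0009, "ty": 0, "tz": 0, "ax": -0.108, "ay": 0, "az": 0},
    {"fingers": 1, "tx": -0.0012, "ty": 0, "tz": 0, "ax": -0.125, "ay": 0, "az": 0},
    {"fingers": 1, "tx": -0.0012, "ty": 0, "tz": 0, "ax": -0.125, "ay": 0, "az": 0}
  ]
}}

```text
time_s: 20.0
tcp_pos: [0.5872, -0.0248, 0.074]
ee_rot: [[0.001, 1.0, 0.004], [0.0, 0.004, -1.0], [-1.0, 0.001, -0.0]]
wrist_force: [0.5, 0.6, 0.1]
gripper_width: 0.637
```

```bash
python3 -c "
from h import *
go(.5873,-.025,.064,26)"
```

```text
t 20.00 pos [ 0.5872 -0.0248  0.074 ] psi 0.22 down [ 0.001  0.    -1.   ] F [0.5 0.6 0.1] M [-0.13  0.05 -0.02] w 0.637 j [ 13.3  25.6 -14.8  -0.  -49.5 166.9]
tx,ty,tz [0.0133 0.0001 0.0002] ax -0.1432
```

Turned 332°. Next a gentle test lift of 5 mm, looking for the jar's weight.

>>> {"op": "play_rows", "data": {
  "commands": [
    {"fingers": 1, "tx": -0.002, "ty": 0, "tz": 0, "ax": 0, "ay": 0, "az": 0},
    {"fingers": 1, "tx": -0.004, "ty": 0, "tz": 0, "ax": 0, "ay": 0, "az": 0},
    {"fingers": 1, "tx": -0.006, "ty": 0, "tz": 0, "ax": 0, "ay": 0, "az": 0},
    {"fingers": 1, "tx": -0.006, "ty": 0, "tz": 0, "ax": 0, "ay": 0, "az": 0},
    {"fingers": 1, "tx": -0.006, "ty": 0, "tz": 0, "ax": 0, "ay": 0, "az": 0}
  ]
}}

```text
time_s: 20.42
tcp_pos: [0.587, -0.0251, 0.0788]
ee_rot: [[0.0, 1.0, 0.003], [0.0, 0.003, -1.0], [-1.0, 0.0, -0.0]]
wrist_force: [-0.4, 0.0, -1.3]
gripper_width: 0.639
```

Run:
```python
from h import *
go(.5873,-.025,.064,26)
p=viewer.capture("scene");s=r.sense();print(s["wrist_force"])
x,y=np.int32(proj(p,(.587,-.026,.06)))-40
save("l.png",np.clip(cv2.resize(p["image"][y:y+80,x:x+80],(480,480),interpolation=cv2.INTER_CUBIC)*1.5,0,255).astype(np.uint8))
```

```text
t 20.42 pos [ 0.587  -0.0251  0.0788] psi 0.15 down [ 0.  0. -1.] F [-0.4  0.  -1.3] M [-0.14  0.03 -0.01] w 0.639 j [ 13.3  25.3 -14.5  -0.  -50.1 166.8]
tx,ty,tz [ 0.0198  0.0004 -0.0001] ax -0.1436
[-0.40783549 -0.69002775 -0.43262892]
```

>>> {"op": "play_rows", "data": {
  "commands": [
    {"fingers": 1, "tx": -0.004, "ty": 0, "tz": 0, "ax": 0, "ay": 0, "az": 0},
    {"fingers": 1, "tx": -0.008, "ty": 0, "tz": 0, "ax": 0, "ay": 0, "az": 0},
    {"fingers": 1, "tx": -0.012, "ty": 0, "tz": 0, "ax": 0, "ay": 0, "az": 0},
    {"fingers": 1, "tx": -0.016, "ty": 0, "tz": 0, "ax": 0, "ay": 0, "az": 0},
    {"fingers": 1, "tx": -0.02, "ty": 0, "tz": 0, "ax": 0, "ay": 0, "az": 0}
  ]
}}

```text
time_s: 20.88
tcp_pos: [0.587, -0.0251, 0.0941]
ee_rot: [[0.0, 1.0, 0.003], [0.0, 0.003, -1.0], [-1.0, 0.0, -0.0]]
wrist_force: [-0.5, 0.5, -0.4]
gripper_width: 0.642
```

>>> {"op": "play_rows", "data": {
  "commands": [
    {"fingers": 1, "tx": 0, "ty": 0, "tz": 0, "ax": 0, "ay": 0, "az": 0},
    {"fingers": 1, "tx": 0, "ty": 0, "tz": 0, "ax": 0, "ay": 0, "az": 0}
  ]
}}

```text
time_s: 21.05
tcp_pos: [0.587, -0.0251, 0.0939]
ee_rot: [[0.001, 1.0, 0.003], [0.0, 0.003, -1.0], [-1.0, 0.001, -0.0]]
wrist_force: [-0.1, 0.0, -0.9]
gripper_width: 0.638
```

Run:
```python
from h import *
go(.522,-.326,.15,0)
p=viewer.capture("scene")
x,y=np.int32(proj(p,(.587,-.026,.07)))-50
save("l2.png",np.clip(cv2.resize(p["image"][y:y+100,x:x+100],(500,500),interpolation=cv2.INTER_CUBIC)*1.5,0,255).astype(np.uint8))
```

```text
t 21.05 pos [ 0.587  -0.0251  0.0939] psi 0.17 down [ 0.001  0.    -1.   ] F [-0.1  0.  -0.9] M [-0.12  0.07  0.04] w 0.638 j [ 13.3  24.3 -13.6  -0.  -52.1 166.8]
tx,ty,tz [-0.0748 -0.0879  0.401 ] ax 0.001
```

View pics/l2.png

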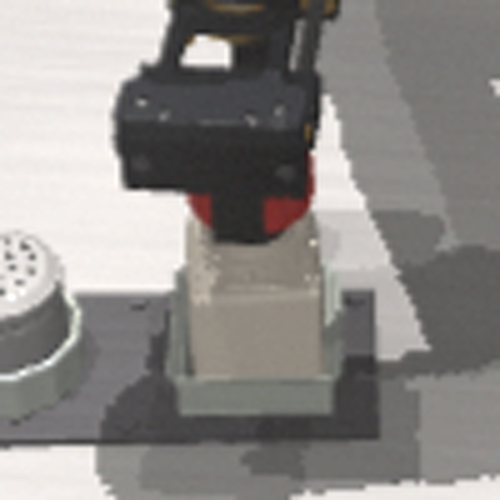

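The cap is free: the neck shows at (250,245) and the jar stays seated. I'll raise and rotate the wrist back, because translating now would push joint 6 past its range.

>>> {"op": "play_rows", "data": {
  "commands": [
    {"fingers": 1, "tx": -0.008, "ty": 0, "tz": 0, "ax": 0.036, "ay": 0, "az": 0},
    {"fingers": 1, "tx": -0.016, "ty": 0, "tz": 0, "ax": 0.072, "ay": 0, "az": 0},
    {"fingers": 1, "tx": -0.024, "ty": 0, "tz": 0, "ax": 0.108, "ay": 0, "az": 0},
    {"fingers": 1, "tx": -0.032, "ty": 0, "tz": 0, "ax": 0.144, "ay": 0, "az": 0},
    {"fingers": 1, "tx": -0.04, "ty": 0, "tz": 0, "ax": 0.18, "ay": 0, "az": 0}
  ]
}}

```text
time_s: 21.52
tcp_pos: [0.5866, -0.0251, 0.1236]
ee_rot: [[-0.001, 0.843, -0.538], [-0.0, -0.538, -0.843], [-1.0, -0.001, 0.0]]
wrist_force: [-0.7, 1.4, -0.3]
gripper_width: 0.637
```

>>> {"op": "play_rows", "data": {
  "commands": [
    {"fingers": 1, "tx": 0, "ty": 0, "tz": 0, "ax": 0.036, "ay": 0, "az": 0},
    {"fingers": 1, "tx": 0, "ty": 0, "tz": 0, "ax": 0.072, "ay": 0, "az": 0},
    {"fingers": 1, "tx": 0, "ty": 0, "tz": 0, "ax": 0.108, "ay": 0, "az": 0},
    {"fingers": 1, "tx": 0, "ty": 0, "tz": 0, "ax": 0.144, "ay": 0, "az": 0},
    {"fingers": 1, "tx": 0, "ty": 0, "tz": 0, "ax": 0.18, "ay": 0, "az": 0}
  ]
}}

```text
time_s: 21.93
tcp_pos: [0.5867, -0.0251, 0.1234]
ee_rot: [[-0.001, 0.423, -0.906], [-0.0, -0.906, -0.423], [-1.0, -0.0, 0.001]]
wrist_force: [-1.6, -0.7, -0.5]
gripper_width: 0.639
```

```bash
python3 -c "
from h import *
go(.522,-.326,.12)"
```

```text
t 21.93 pos [ 0.5867 -0.0251  0.1234] psi -64.95 down [-0.001 -0.    -1.   ] F [-1.6 -0.7 -0.5] M [-0.15  0.11  0.03] w 0.639 j [ 13.3  22.5 -11.6  -0.  -55.9 101.7]
tx,ty,tz [0.0045 0.3269 0.248 ] ax None
```

Moving to the tray in two straight halves.

>>> {"op": "play_rows", "data": {
  "commands": [
    {"fingers": 1, "tx": 0, "ty": 0.033, "tz": 0.025, "ax": 0, "ay": 0, "az": 0},
    {"fingers": 1, "tx": 0, "ty": 0.066, "tz": 0.05, "ax": 0, "ay": 0, "az": 0},
    {"fingers": 1, "tx": 0, "ty": 0.099, "tz": 0.075, "ax": 0, "ay": 0, "az": 0},
    {"fingers": 1, "tx": 0, "ty": 0.132, "tz": 0.1, "ax": 0, "ay": 0, "az": 0},
    {"fingers": 1, "tx": 0, "ty": 0.164, "tz": 0.124, "ax": 0, "ay": 0, "az": 0}
  ]
}}

```text
time_s: 22.35
tcp_pos: [0.5549, -0.1773, 0.1234]
ee_rot: [[-0.001, 0.429, -0.903], [0.0, -0.903, -0.429], [-1.0, -0.0, 0.0]]
wrist_force: [0.8, -0.1, -0.7]
gripper_width: 0.636
```

>>> {"op": "play_rows", "data": {
  "commands": [
    {"fingers": 1, "tx": 0, "ty": 0.036, "tz": 0.027, "ax": 0, "ay": 0, "az": 0},
    {"fingers": 1, "tx": 0, "ty": 0.072, "tz": 0.054, "ax": 0, "ay": 0, "az": 0},
    {"fingers": 1, "tx": 0, "ty": 0.108, "tz": 0.081, "ax": 0, "ay": 0, "az": 0},
    {"fingers": 1, "tx": 0, "ty": 0.144, "tz": 0.108, "ax": 0, "ay": 0, "az": 0},
    {"fingers": 1, "tx": 0, "ty": 0.163, "tz": 0.124, "ax": 0, "ay": 0, "az": 0}
  ]
}}

```text
time_s: 22.77
tcp_pos: [0.5229, -0.3294, 0.1233]
ee_rot: [[-0.001, 0.426, -0.905], [-0.0, -0.905, -0.426], [-1.0, 0.0, 0.001]]
wrist_force: [0.2, 1.0, -0.0]
gripper_width: 0.639
```

>>> {"op": "play_rows", "data": {
  "commands": [
    {"fingers": 1, "tx": 0.02, "ty": 0, "tz": 0, "ax": 0, "ay": 0, "az": 0},
    {"fingers": 1, "tx": 0.05, "ty": 0, "tz": 0, "ax": 0, "ay": 0, "az": 0},
    {"fingers": 1, "tx": 0.08, "ty": 0, "tz": 0, "ax": 0, "ay": 0, "az": 0},
    {"fingers": 1, "tx": 0.11, "ty": 0, "tz": 0, "ax": 0, "ay": 0, "az": 0},
    {"fingers": 1, "tx": 0.136, "ty": 0, "tz": 0, "ax": 0, "ay": 0, "az": 0}
  ]
}}

```text
time_s: 23.18
tcp_pos: [0.5231, -0.3263, 0.0199]
ee_rot: [[-0.001, 0.428, -0.904], [0.001, -0.904, -0.428], [-1.0, -0.001, 0.001]]
wrist_force: [0.1, 0.4, -0.9]
gripper_width: 0.64
```

>>> {"op": "play_rows", "data": {
  "commands": [
    {"fingers": 1, "tx": 0.004, "ty": 0, "tz": 0, "ax": 0, "ay": 0, "az": 0},
    {"fingers": 1, "tx": 0.008, "ty": 0, "tz": 0, "ax": 0, "ay": 0, "az": 0},
    {"fingers": 1, "tx": 0.01, "ty": 0, "tz": 0, "ax": 0, "ay": 0, "az": 0}
  ]
}}

```text
time_s: 23.43
tcp_pos: [0.5245, -0.3266, 0.0145]
ee_rot: [[0.001, 0.429, -0.903], [-0.001, -0.903, -0.429], [-1.0, 0.001, -0.0]]
wrist_force: [0.1, -0.2, -0.4]
gripper_width: 0.641
```

```bash
python3 -c "
from h import *
go(.522,-.326,-.01)"
```

```text
t 23.43 pos [ 0.5245 -0.3266  0.0145] psi -64.60 down [ 0.001 -0.001 -1.   ] F [ 0.1 -0.2 -0.4] M [-0.13  0.1   0.02] w 0.641 j [-16.9  32.3 -13.4   0.  -44.3 132.3]
tx,ty,tz [ 0.0327 -0.0022  0.0026] ax None
```

>>> {"op": "play_rows", "data": {
  "commands": [
    {"fingers": 1, "tx": 0.005, "ty": 0, "tz": 0, "ax": 0, "ay": 0, "az": 0},
    {"fingers": 1, "tx": 0.01, "ty": 0, "tz": 0, "ax": 0, "ay": 0, "az": 0},
    {"fingers": 1, "tx": 0.015, "ty": 0, "tz": 0, "ax": 0, "ay": 0, "az": 0},
    {"fingers": 1, "tx": 0.02, "ty": 0, "tz": 0, "ax": 0, "ay": 0, "az": 0}
  ]
}}

```text
time_s: 23.77
tcp_pos: [0.5243, -0.3265, -0.0006]
ee_rot: [[0.001, 0.429, -0.903], [-0.0, -0.903, -0.429], [-1.0, 0.001, -0.001]]
wrist_force: [0.1, -0.1, -1.0]
gripper_width: 0.634
```

>>> {"op": "play_rows", "data": {
  "commands": [
    {"fingers": 1, "tx": 0.002, "ty": 0, "tz": 0, "ax": 0, "ay": 0, "az": 0},
    {"fingers": 1, "tx": 0.004, "ty": 0, "tz": 0, "ax": 0, "ay": 0, "az": 0},
    {"fingers": 1, "tx": 0.006, "ty": 0, "tz": 0, "ax": 0, "ay": 0, "az": 0}
  ]
}}

```text
time_s: 24.02
tcp_pos: [0.524, -0.3265, -0.0054]
ee_rot: [[0.0, 0.429, -0.904], [-0.0, -0.904, -0.429], [-1.0, 0.0, -0.0]]
wrist_force: [-0.6, -0.3, 1.1]
gripper_width: 0.639
```

```bash
python3 -c "
from h import *
go(.522,-.326,-.01)"
```

```text
t 24.02 pos [ 0.524  -0.3265 -0.0054] psi -64.63 down [ 0. -0. -1.] F [-0.6 -0.3  1.1] M [-0.11  0.14 -0.01] w 0.639 j [-16.9  33.8 -14.2   0.  -42.  132.3]
tx,ty,tz [ 0.0061 -0.0017  0.0021] ax None
```

>>> {"op": "play_rows", "data": {
  "commands": [
    {"fingers": 1, "tx": 0.001, "ty": 0, "tz": 0, "ax": 0, "ay": 0, "az": 0},
    {"fingers": 1, "tx": 0.002, "ty": 0, "tz": 0, "ax": 0, "ay": 0, "az": 0},
    {"fingers": 1, "tx": 0.002, "ty": 0, "tz": 0, "ax": 0, "ay": 0, "az": 0}
  ]
}}

```text
time_s: 24.27
tcp_pos: [0.5239, -0.3264, -0.007]
ee_rot: [[-0.0, 0.428, -0.904], [0.0, -0.904, -0.428], [-1.0, -0.0, 0.0]]
wrist_force: [0.3, 0.1, -1.8]
gripper_width: 0.639
```

```bash
python3 -c "
from h import *
go(.522,-.326,-.01)"
```

```text
t 24.27 pos [ 0.5239 -0.3264 -0.007 ] psi -64.63 down [-0.  0. -1.] F [ 0.3  0.1 -1.8] M [-0.11  0.13  0.03] w 0.639 j [-16.9  33.9 -14.3  -0.  -41.8 132.3]
tx,ty,tz [ 0.004  -0.0016  0.0021] ax None
```

No contact yet, so I'll go on in small steps.

>>> {"op": "play_rows", "data": {
  "commands": [
    {"fingers": 1, "tx": 0.001, "ty": 0, "tz": 0, "ax": 0, "ay": 0, "az": 0},
    {"fingers": 1, "tx": 0.002, "ty": 0, "tz": 0, "ax": 0, "ay": 0, "az": 0},
    {"fingers": 1, "tx": 0.003, "ty": 0, "tz": 0, "ax": 0, "ay": 0, "az": 0},
    {"fingers": 1, "tx": 0.003, "ty": 0, "tz": 0, "ax": 0, "ay": 0, "az": 0}
  ]
}}

```text
time_s: 24.6
tcp_pos: [0.5238, -0.3264, -0.0093]
ee_rot: [[-0.0, 0.428, -0.904], [0.0, -0.904, -0.428], [-1.0, -0.0, 0.0]]
wrist_force: [-1.0, -0.0, -0.7]
gripper_width: 0.641
```

>>> {"op": "play_rows", "data": {
  "commands": [
    {"fingers": 1, "tx": 0.001, "ty": 0, "tz": 0, "ax": 0, "ay": 0, "az": 0},
    {"fingers": 1, "tx": 0.002, "ty": 0, "tz": 0, "ax": 0, "ay": 0, "az": 0},
    {"fingers": 1, "tx": 0.002, "ty": 0, "tz": 0, "ax": 0, "ay": 0, "az": 0}
  ]
}}

```text
time_s: 24.85
tcp_pos: [0.524, -0.3264, -0.0106]
ee_rot: [[0.0, 0.429, -0.903], [-0.0, -0.903, -0.429], [-1.0, 0.0, -0.0]]
wrist_force: [0.9, 0.6, 0.7]
gripper_width: 0.642
```

```bash
python3 -c "
from h import *
go(.522,-.326,-.01)"
```

```text
t 24.85 pos [ 0.524  -0.3264 -0.0106] psi -64.62 down [ 0. -0. -1.] F [0.9 0.6 0.7] M [-0.11  0.17  0.02] w 0.642 j [-16.9  34.2 -14.4   0.  -41.4 132.3]
tx,ty,tz [-0.0007 -0.0017  0.0021] ax None
```

>>> {"op": "play_rows", "data": {
  "commands": [
    {"fingers": 1, "tx": 0.001, "ty": 0, "tz": 0, "ax": 0, "ay": 0, "az": 0},
    {"fingers": 1, "tx": 0.002, "ty": 0, "tz": 0, "ax": 0, "ay": 0, "az": 0},
    {"fingers": 1, "tx": 0.002, "ty": 0, "tz": 0, "ax": 0, "ay": 0, "az": 0}
  ]
}}

```text
time_s: 25.1
tcp_pos: [0.524, -0.3264, -0.0106]
ee_rot: [[0.0, 0.429, -0.903], [-0.0, -0.903, -0.429], [-1.0, 0.0, 0.0]]
wrist_force: [-1.9, 2.3, 7.5]
gripper_width: 0.638
```

```bash
python3 -c "
from h import *
go(.522,-.326,-.01)"
```

```text
t 25.10 pos [ 0.524  -0.3264 -0.0106] psi -64.59 down [ 0. -0. -1.] F [-1.9  2.3  7.5] M [0.39 0.81 0.02] w 0.638 j [-16.9  34.2 -14.4   0.  -41.4 132.3]
tx,ty,tz [-0.0009 -0.0016  0.0022] ax None
```

The cap touched the floor at TCP -0.0106 with 7.5 N, which is where I predicted. I'll release and rise straight up.

>>> {"op": "play_rows", "data": {
  "commands": [
    {"fingers": -1, "tx": -0.001, "ty": 0, "tz": 0, "ax": 0, "ay": 0, "az": 0},
    {"fingers": -1, "tx": -0.001, "ty": 0, "tz": 0, "ax": 0, "ay": 0, "az": 0},
    {"fingers": -1, "tx": -0.001, "ty": 0, "tz": 0, "ax": 0, "ay": 0, "az": 0},
    {"fingers": -1, "tx": -0.001, "ty": 0, "tz": 0, "ax": 0, "ay": 0, "az": 0},
    {"fingers": -1, "tx": -0.001, "ty": 0, "tz": 0, "ax": 0, "ay": 0, "az": 0}
  ]
}}

```text
time_s: 25.52
tcp_pos: [0.5238, -0.3264, -0.0117]
ee_rot: [[-0.0, 0.428, -0.904], [0.0, -0.904, -0.428], [-1.0, -0.0, 0.0]]
wrist_force: [0.5, -0.3, 0.2]
gripper_width: 0.928
```

>>> {"op": "play_rows", "data": {
  "commands": [
    {"fingers": -1, "tx": 0, "ty": 0, "tz": 0, "ax": 0, "ay": 0, "az": 0},
    {"fingers": -1, "tx": -0.02, "ty": 0, "tz": 0, "ax": 0, "ay": 0, "az": 0},
    {"fingers": -1, "tx": -0.06, "ty": 0, "tz": 0, "ax": 0, "ay": 0, "az": 0},
    {"fingers": -1, "tx": -0.11, "ty": 0, "tz": 0, "ax": 0, "ay": 0, "az": 0},
    {"fingers": -1, "tx": -0.16, "ty": 0, "tz": 0, "ax": 0, "ay": 0, "az": 0}
  ]
}}

```text
time_s: 25.93
tcp_pos: [0.5231, -0.3262, 0.109]
ee_rot: [[-0.003, 0.428, -0.904], [0.001, -0.904, -0.428], [-1.0, -0.002, 0.002]]
wrist_force: [1.6, 0.5, 0.8]
gripper_width: 0.997
```

>>> {"op": "play_rows", "data": {
  "commands": [
    {"fingers": -1, "tx": -0.05, "ty": 0.04, "tz": 0.02, "ax": 0, "ay": 0, "az": 0},
    {"fingers": -1, "tx": -0.08, "ty": 0.08, "tz": 0.04, "ax": 0, "ay": 0, "az": 0},
    {"fingers": -1, "tx": -0.08, "ty": 0.12, "tz": 0.06, "ax": 0, "ay": 0, "az": 0},
    {"fingers": -1, "tx": -0.08, "ty": 0.16, "tz": 0.08, "ax": 0, "ay": 0, "az": 0},
    {"fingers": -1, "tx": -0.08, "ty": 0.2, "tz": 0.1, "ax": 0, "ay": 0, "az": 0}
  ]
}}

```text
time_s: 26.35
tcp_pos: [0.5205, -0.4958, 0.1697]
ee_rot: [[0.002, 0.429, -0.904], [-0.001, -0.904, -0.429], [-1.0, 0.001, -0.001]]
wrist_force: [1.5, 0.4, -0.5]
gripper_width: 1.0
```

Run:
```python
from h import *
go(.522,-.326,.2)
o=[]
for n in("scene","top"):
    p=viewer.capture(n);im=p["image"];hsv=cv2.cvtColor(im,cv2.COLOR_RGB2HSV)
    m=(((hsv[...,0]<8)|(hsv[...,0]>172))&(hsv[...,1]>120)&(hsv[...,2]>50)).astype(np.uint8)
    k,l,st,ce=cv2.connectedComponentsWithStats(m)
    for i in range(1,k):
        if st[i,4]>80: print(n,st[i],np.round(back(p,ce[i],.02)[:2],4))
    a,b=proj(p,(.522,-.326,0)),proj(p,(.587,-.025,.04));u=(a+b)/2
    x,y=np.clip(np.int32(u)-[100,75],0,[312,234])
    o.append(cv2.resize(im[y:y+150,x:x+200],(400,300),interpolation=cv2.INTER_CUBIC))
save("z.png",np.hstack(o))
```

```text
t 26.35 pos [ 0.5205 -0.4958  0.1697] psi -64.62 down [ 0.002 -0.001 -1.   ] F [ 1.5  0.4 -0.5] M [-0.1   0.04  0.  ] w 1.000 j [-30.8  32.6  12.5  -0.  -69.8 146.1]
tx,ty,tz [-0.0404 -0.2036 -0.0989] ax None
scene [307 168  21  18 325] [0.339  0.1788]
scene [109 203  23  19 290] [ 0.5386 -0.3197]
scene [308 211  25  23 461] [0.5289 0.1827]
scene [410 211  32  28 681] [0.5154 0.4404]
top [189 118  24  24 441] [0.6119 0.1835]
top [387 152  23  22 397] [ 0.5238 -0.3249]
top [ 84 158  32  29 733] [0.5037 0.4402]
top [190 190  24  24 432] [0.4275 0.1795]
```

View pics/z.png

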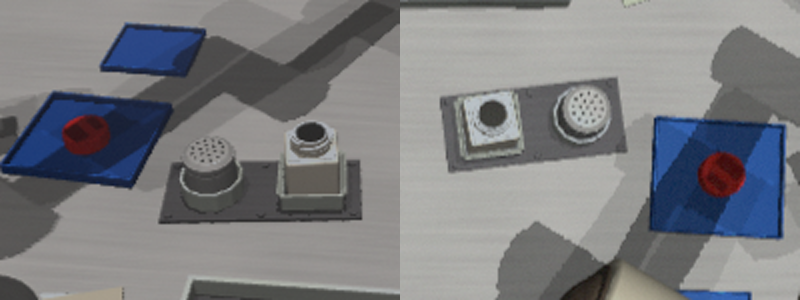

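The cap lies flat in the larger tray, at (85,135) in the scene crop and (722,173) in the top crop. The open jar stands in the pocket and the other jars are unmoved, so I'll hand in.

```bash
python3 -c "
from h import *
print(job.finish_job())"
```

```text
the job is handed in; nothing more can be done
None
```

I put the 62 mm jar fully down in the square pocket, unscrewed its cap and set the cap mouth down in the larger blue tray. I handed the job in at about 26 s; no verdict was reported.

**Jar choice and seating:** The gripper measured 62 mm across the body, which confirmed the right jar. It caught once on the pocket's flare, reaching 31 N. I backed off, shifted a few millimetres and seated it at 15 N with the tool level.

**Unscrewing:** I turned the cap about 332° counter-clockwise in one uninterrupted grip, raising the tool as it went, rather than in several re-gripped twists. It lifted off without bringing the jar up.

**Last checks:** The final pictures show:
- The cap lies flat near the tray's centre, at about (0.524, -0.325) m from the top view; the tray's centre is about (0.522, -0.326).
- The open jar stands upright in its pocket.
- The other two jars' caps are within a pixel of where they began.
- The shaker is still in its well.
- The gripper is clear of everything.

**Disagreements:**
- The fingertips ended about 15 mm above the reported TCP, not 19 mm beyond it. My first two grips therefore closed on the cap while the jar stood on the counter, and I opened both before gripping the body.
- The two cameras differed by 1–3 mm on the jar's position over the pocket, and by about 15 mm in x on the cap's final position. I trusted the top view for the cap because it matches the release pose; both readings are inside the limits.

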